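# Turn up the jumbo dominoes and set the row

### The job

Set out the opening row for the domino game: lay all the face-down dominoes together on the black floor of the tipping tray, swing the tray over so that they tumble onto its yellow floor pips up, and bring the tray back until the yellow floor is level. Then move them onto the grey board in one row, each with a long side flush against the wooden rail, and leave the wooden pusher lying on the board flush along the other side of the row, about centred on the rail. At the end the empty tray must be swung back down to where it started; do not disturb the candle, the remote control or the stack of coasters.

Things in the scene. Friction and masses are not known exactly. Their poses are not given: they have to be found in the camera images.
- domino1: Jumbo domino with 3 and 5 pips, 70 x 40 x 14 mm (x, y, z), 60 g: ivory, black pips on its face, dark red back. Origin at its centre, x along its 70 mm length; its z axis points OUT OF THE RED BACK, so z up = face down (as at the start), z down = pips up. Two or three of the three dominoes are present in a run.
- domino2: Jumbo domino with 6 and 1 pips, 70 x 40 x 14 mm (x, y, z), 60 g: ivory, black pips on its face, dark red back. Origin at its centre, x along its 70 mm length; its z axis points OUT OF THE RED BACK, so z up = face down (as at the start), z down = pips up. Two or three of the three dominoes are present in a run.
- domino3: Jumbo domino with 2 and 4 pips, 70 x 40 x 14 mm (x, y, z), 60 g: ivory, black pips on its face, dark red back. Origin at its centre, x along its 70 mm length; its z axis points OUT OF THE RED BACK, so z up = face down (as at the start), z down = pips up. Two or three of the three dominoes are present in a run.
- tipper_base: Fixed stand of the tipping tray: dark wooden block 100 x 264 x 34 mm with two steel cheeks, 70 mm high, 266 mm apart overall. Origin on the table straight below the tray's hinge; the hinge axis runs along this body's y axis, 60 mm above the table. Its -x side is the loading side. It may stand on the left or right of the table, turned up to 0.2 rad.
- tipper (a joint): Tray angle about the hinge, rad, 0 to 1.9 (stops). 0 (start): black floor level, on the stand's -x side, 60 mm above the table. Growing values lift its free edge up and over to +x. 1.40: yellow floor level, on the +x side, 60 mm up. Beyond 1.57 the black floor overhangs and dominoes on edge fall onto the yellow one, surely by 1.85. Stiff hinge (0.5 N m friction): it stays where left, also loaded.
- load_floor (a point): Centre of the black floor's surface, 45 mm from the hinge. The tray is an L of two floors meeting at the hinge at 100 degrees, each 90 mm deep, 236 mm wide along the hinge. Axes fixed to the tray: y along the hinge, z square to the black floor, x from its free edge to the hinge. Steel edges: sides 12 mm high, free edge 8 mm. Thin lines mark three lanes, at 0 and 68 mm either side.
- turn_floor (a point): Centre of the yellow floor's surface, 45 mm from the hinge (axes as of load_floor). At joint 0 this floor stands up, leaning 10 degrees back to +x. It has the same three lanes; bteel edges 12 mm high at the sides and the free edge.
- tray_bar (a point): Middle of the steel handle bar, 12 mm thick, 120 mm long, parallel to the hinge, 134 mm from it in the plane of the black floor's surface, 40 mm beyond its free edge. Pinched across from above, it can turn between the fingers while the tray swings. Axes as of load_floor.
- board: Fixed grey board 130 x 280 mm (x, y), 8 mm thick, with a medium-brown wooden rail along its +x long edge: 12 mm wide, 280 mm long, top 22 mm above the table, inner face at x = +50 mm. Origin at the centre of the board's underside, on the table. It stands on the side of the table across from the tipping tray.
- pusher: Loose wooden pusher (straightedge), 140 g: pale bar 24 x 240 x 16 mm (x, y, z) with a darker upright grip rib 14 x 90 mm on its middle, rising from 16 to 42 mm height. Origin at the centre of its underside, on the table at the start, on the robot's side of the board. Symmetric: either long side may serve. Held by the rib's upper part, its fingers clear a 14 mm domino beside the bar.
- candle: Amber glass candle holder, 66 mm wide, 85 mm high; origin under its centre. Leave alone.
- remote: Black remote control 45 x 160 x 18 mm lying flat; origin under its centre. Leave alone.
- coasters: Stack of round cork coasters, 92 mm wide, 30 mm high; origin under its centre. Leave alone.
Mind the look-alikes: they are no part of the job. What is shaped like the domino1 but purple or turquoise is not meant.

How it is judged:
On the way, in this order (a step that is already met when the one before it is completed fails the run):
1. all the dominoes lie flat, face down, on the tray's black floor, the tray not yet tipped (value of joint tipper below 0.12 rad and x of domino1 in the frame of load_floor between -0.05 and 0.05 m and y of domino1 in the frame of load_floor between -0.125 and 0.125 m and z of domino1 in the frame of load_floor between 0 and 0.012 m and angle between each of domino1, domino2, domino3's own z axis and vertical below 0.15 rad and linear speed of each of domino1, domino2, domino3 below 0.05 m/s and x of domino2 in the frame of load_floor between -0.05 and 0.05 m and y of domino2 in the frame of load_floor between -0.125 and 0.125 m and z of domino2 in the frame of load_floor between 0 and 0.012 m and x of domino3 in the frame of load_floor between -0.05 and 0.05 m and y of domino3 in the frame of load_floor between -0.125 and 0.125 m and z of domino3 in the frame of load_floor between 0 and 0.012 m), for 0.2 s.
2. all the dominoes lie pips up on the yellow floor, brought back about level (value of joint tipper between 1.25 and 1.55 rad and angle between each of domino1, domino2, domino3's own z axis and vertical above 2.9 rad and horizontal distance between each of domino1, domino2, domino3 and turn_floor below 0.13 m and linear speed of each of domino1, domino2, domino3 below 0.05 m/s and height (world z) of domino1 between 0.05 and 0.085 m and height (world z) of domino2 between 0.05 and 0.085 m and height (world z) of domino3 between 0.05 and 0.085 m), for 0.2 s.
3. all the dominoes lie pips up on the grey board (x of domino1 in the frame of board between -0.06 and 0.05 m and y of domino1 in the frame of board between -0.13 and 0.13 m and z of domino1 in the frame of board between 0.009 and 0.021 m and angle between each of domino1, domino2, domino3's own z axis and vertical above 3 rad and linear speed of each of domino1, domino2, domino3 below 0.05 m/s and x of domino2 in the frame of board between -0.06 and 0.05 m and y of domino2 in the frame of board between -0.13 and 0.13 m and z of domino2 in the frame of board between 0.009 and 0.021 m and x of domino3 in the frame of board between -0.06 and 0.05 m and y of domino3 in the frame of board between -0.13 and 0.13 m and z of domino3 in the frame of board between 0.009 and 0.021 m), for 0.2 s.
At the end, for the whole second after the job is handed in: Every domino lies pips up on the grey board, long side against the rail (4 mm, 0.08 rad); the pusher lies flat on the board, side against the row (5 mm, 0.05 rad), its middle within 30 mm of the rail's middle; the tray is back down (below 0.12 rad); all at rest (x of domino1 in the frame of board between 0.025 and 0.034 m and y of domino1 in the frame of board between -0.13 and 0.13 m and z of domino1 in the frame of board between 0.009 and 0.021 m and angle between each of domino1, domino2, domino3's own z axis and vertical above 3 rad and angle between the x axis of each of domino1, domino2, domino3 and the y axis of board, either way round below 0.08 rad and linear speed of each of domino1, domino2, domino3, pusher below 0.02 m/s and x of domino2 in the frame of board between 0.025 and 0.034 m and y of domino2 in the frame of board between -0.13 and 0.13 m and z of domino2 in the frame of board between 0.009 and 0.021 m and x of domino3 in the frame of board between 0.025 and 0.034 m and y of domino3 in the frame of board between -0.13 and 0.13 m and z of domino3 in the frame of board between 0.009 and 0.021 m and value of joint tipper below 0.12 rad and x of pusher in the frame of board between -0.007 and 0.003 m and y of pusher in the frame of board between -0.03 and 0.03 m and z of pusher in the frame of board between 0.004 and 0.013 m and angle between the y axis of pusher and the y axis of board, either way round below 0.05 rad and angle between pusher's own z axis and vertical below 0.1 rad); the robot touches nothing.
It fails at once if the candle is pushed out of place or tipped (distance of candle from where it was at the start of the episode above 0.03 m or angle between candle's own z axis and vertical above 0.3 rad).
It fails at once if the remote control is pushed out of place or tipped (distance of remote from where it was at the start of the episode above 0.03 m or angle between remote's own z axis and vertical above 0.3 rad).
It fails at once if the stack of coasters is pushed out of place or tipped (distance of coasters from where it was at the start of the episode above 0.03 m or angle between coasters's own z axis and vertical above 0.3 rad).
Of domino1, domino2, domino3 only 2 to 3 are there at a start; the rules pass over those that are not, and their reading is None.
At some moment in a run one of pusher may be knocked a few centimetres aside while the robot is not near it.
Once in a run the grip may slacken for a moment while it holds something.
It also fails if it takes over 210 s, if anything falls off the work surface, if the arm or the gripper's body presses on something with over 40 N, if the wrist force passes 120 N, or if a joint passes its speed limit or range.

### The arm

A 7-joint arm with a two-finger parallel gripper is mounted at the origin on the work surface. World frame = base frame: x ahead of the robot, y to its left, z up, the work surface at z = 0. Lengths are in m, angles in rad, forces in N, time in s.
With the tool pointing down it reaches from about 0.425 to 0.875 m from the base axis. Payload 4.7 kg.
Tool frame: the origin (TCP) lies on the centre line of the jaws, within the pads' length; the fingertips stand 22 mm ahead of it and the grasp point (between the pads) lies 3 mm ahead of it; z points along the fingers, y is the direction in which the jaws open and shut (so a half turn about z gives the same grasp; the last joint's range is limited). The gripper opens to 87 mm and grips with 3 to 60 N. Pads are 19 mm wide; open, the fingers measure 117 mm over their backs; the gripper's body (75 mm by 190 mm) begins 51 mm behind the grasp point.
Start: joints at [-1.102, 0.321, -0.07, 1.45, 0.023, 1.371, -0.057], TCP at [0.286, 0.584, 0.245] pointing down, gripper open.
Joint ranges: [-2.86, 2.86], [-0.3, 2.09], [-1.38, 1.24], [0.06, 2.45], [-1.56, 4.7], [0.09, 2.05], [-2.69, 2.69]. Speed limits (rad/s): [2.57, 2.57, 3.14, 3.14, 3.14, 3.14, 3.14].

### API

Orientations are given as a rotation vector (axis times angle).
In Python, from bench import ctrl, imaging, close_job, finder gives the robot as it stands. The module is installed in compiled form; this text tells all that it offers.
- The arm moves only by the shell command python3 -m jog 'ROWS' [FORCE]. ROWS is JSON, a list that holds one entry, the list of rows, each a list of 7 numbers: the shift along the tool's x, y, z in cm, then the turn, a rotation vector about the tool's x, y, z in degrees, then the finger opening in cm, from 0 to 8.7. In form: [[[dx, dy, dz, ax, ay, az, claw], ...]]. A call has 1 to 12 rows; each row shifts and turns the commanded pose from where the row before left it, along the tool's axes as they then stand; what a row does not reach is not made up. A row lasts 1/10 s, in which the tool goes at most 50 mm and 8.59 degrees, less where a joint would pass 70% of its speed; a pose out of reach is approached as far as the arm can. A call is refused whole if a number of a shift passes 5 or a number of a turn 8.59, either way. A call with a gripper value outside its range is refused whole. The fingers move at their own pace and stop on an object; FORCE is the grip in N (left out, the last holds). Time passes only in rows, so rows that do not move let the fingers close. It gives the time, the measured TCP pose, the force and the opening at its end, in the units of the state.
- ctrl.get_state(): the state, without advancing time (a new reading comes with each control period).
- imaging.get_image(name): name is "scene" or "top" or "wrist"; returns a dict with "frame" (480x640x3 uint8, red, green, blue), "intrinsics" (3x3 intrinsics, pixels), "pose" (4x4, takes a point from camera to world coordinates). Camera axes: x right, y down, z forward; pixel columns grow to the right and rows downward; lengths in m; the calibration is good to about 2 mm. A picture is of the moment at which its call begins. There is no depth.
- close_job(): hands the job in, once; it reports no verdict.
Trained networks look in the newest picture that a camera, given by its name, has taken for a name from the list of things; names that differ only in an ending like _2 or _b are one class to them, and where a whole thing is asked for, a point or a joint stands for the part that bears it (a point fixed in the world has none). Each returns a list of dicts, best first, with "conf" (0 to 1); they miss things now and then, are a little off and sometimes report something else, mostly with a low value. They report only what shows in the picture. A call takes as long as a camera call. They do not tell look-alikes from the thing itself.
- finder.trace(label, camera): "region" (480x640 bool, what is visible of it) and "point" ([row, column] as shares, 0 to 1, of the picture: columns of its width, rows of its height, amid what is visible of it).
- finder.spot_point(label, camera): "point" ([row, column] as shares, 0 to 1, of the picture: columns of its width, rows of its height: a listed point, or the origin of a listed thing).
The state is a dict: "time": time; "joint_positions": joint angles; "qd": joint speeds; "joint_torque": joint torques, N m; "position": TCP position; "tool_rot": TCP orientation; "ft_force": force on the tool from outside, world axes, zero at the start; "torque": the same for the moment, N m; "grip_width": opening from 0.0 (shut) to 1.0 (fully open).
Only numpy, scipy, OpenCV 4.12 (cv2) and the standard library are available. Lean on these libraries where they do the work, as an engineer would, in place of code of your own. Each camera call takes 0.05 s, during which the arm holds its last target. There are 200 camera calls.

## Working session

There is one attempt and no reset: what is moved stays moved. The work goes in short steps, Python scripts to look and compute and a shell command to move; the robot and the scene stay as the last step left them, time stands still between calls to the robot, and variables do not carry over. Pictures are saved under pics/ and viewed, about 12 in all and at most 16, crops included, and the job is handed in when it is done.

```bash
mkdir -p pics
cat > h.py <<'E'
import numpy as np, cv2
from scipy.spatial.transform import Rotation as R
from bench import ctrl, imaging, finder
def img(n): return imaging.get_image(n)
def ray(I,uv):
    K=np.array(I["intrinsics"]);T=np.array(I["pose"])
    d=T[:3,:3]@np.linalg.inv(K)@np.array([uv[0],uv[1],1.]);return T[:3,3],d
def w(I,uv,z):
    o,d=ray(I,uv);return o+d*(z-o[2])/d[2]
def px(I,p):
    K=np.array(I["intrinsics"]);T=np.array(I["pose"])
    q=K@(T[:3,:3].T@(np.array(p)-T[:3,3]));return q[:2]/q[2]
def save(I,name,crop=None,scale=1):
    f=np.array(I["frame"])[:,:,::-1]
    if crop: r0,r1,c0,c1=crop;f=f[r0:r1,c0:c1]
    f=cv2.resize(f,None,fx=scale,fy=scale,interpolation=cv2.INTER_CUBIC);cv2.imwrite("pics/"+name,f)
def st():
    s=ctrl.get_state();return s
E
cat > a.py <<'E'
from h import *
np.set_printoptions(precision=3,suppress=True)
for n in("top","scene"):
    I=img(n);save(I,n+"0.png")
    print(n,np.array(I["pose"])[:3,3],np.array(I["intrinsics"])[0,0])
    for l in("domino1","domino2","domino3","tipper_base","load_floor","turn_floor","tray_bar","board","pusher","candle","remote","coasters"):
        for d in finder.spot_point(l,n)[:4]:
            p=(d["point"][1]*640,d["point"][0]*480); print(l,round(d["conf"],2),np.round(p),w(I,p,0.0))
s=st();print(s["time"],s["position"],s["tool_rot"],R.from_rotvec(s["tool_rot"]).as_matrix(),s["grip_width"])
E
python3 a.py
```

```text
top [0.443 0.018 0.835] 463.99137770726554
domino1 0.74 [319. 224.] [0.636 0.007 0.   ]
domino1 0.71 [273. 379.] [0.36 0.08 0.  ]
domino1 0.7 [329. 272.] [ 0.547 -0.014  0.   ]
domino1 0.65 [319. 320.] [0.462 0.002 0.   ]
domino2 0.74 [319. 224.] [0.636 0.007 0.   ]
domino2 0.71 [273. 379.] [0.36 0.08 0.  ]
domino2 0.7 [329. 272.] [ 0.547 -0.014  0.   ]
domino2 0.65 [319. 320.] [0.462 0.002 0.   ]
domino3 0.74 [319. 224.] [0.636 0.007 0.   ]
domino3 0.71 [273. 379.] [0.36 0.08 0.  ]
domino3 0.7 [329. 272.] [ 0.547 -0.014  0.   ]
domino3 0.65 [319. 320.] [0.462 0.002 0.   ]
tipper_base 0.74 [460. 269.] [ 0.557 -0.254  0.   ]
tipper_base 0.38 [477. 255.] [ 0.584 -0.288  0.   ]
tipper_base 0.23 [327. 271.] [ 0.549 -0.01   0.   ]
load_floor 0.83 [478. 287.] [ 0.525 -0.286  0.   ]
load_floor 0.37 [164. 354.] [0.4  0.27 0.  ]
turn_floor 0.56 [478. 255.] [ 0.583 -0.29   0.   ]
turn_floor 0.49 [328. 273.] [ 0.545 -0.013  0.   ]
tray_bar 0.2 [480. 254.] [ 0.586 -0.293  0.   ]
board 0.65 [176. 277.] [0.534 0.259 0.   ]
pusher 0.84 [162. 352.] [0.403 0.273 0.   ]
candle 0.66 [254. 160.] [0.756 
[... 713 characters left out ...]
domino3 0.89 [321. 259.] [ 0.533 -0.013  0.   ]
domino3 0.75 [385. 222.] [0.359 0.073 0.   ]
tipper_base 0.62 [229. 228.] [ 0.562 -0.252  0.   ]
load_floor 0.89 [234. 196.] [ 0.471 -0.3    0.   ]
turn_floor 0.75 [220. 200.] [ 0.496 -0.323  0.   ]
tray_bar 0.74 [254. 170.] [ 0.368 -0.306  0.   ]
board 0.97 [428. 309.] [0.536 0.257 0.   ]
board 0.4 [250. 172.] [ 0.379 -0.311  0.   ]
pusher 0.68 [456. 271.] [0.41  0.276 0.   ]
candle 0.55 [329. 365.] [0.755 0.129 0.   ]
remote 0.79 [250. 327.] [ 0.761 -0.059  0.   ]
coasters 0.94 [385. 387.] [0.742 0.249 0.   ]
1.3 [0.286 0.584 0.245] [0.708 3.061 0.   ] [[-0.898  0.439  0.   ]
 [ 0.439  0.898  0.   ]
 [-0.     0.    -1.   ]] 0.9990104347129458
```

View pics/top0.png

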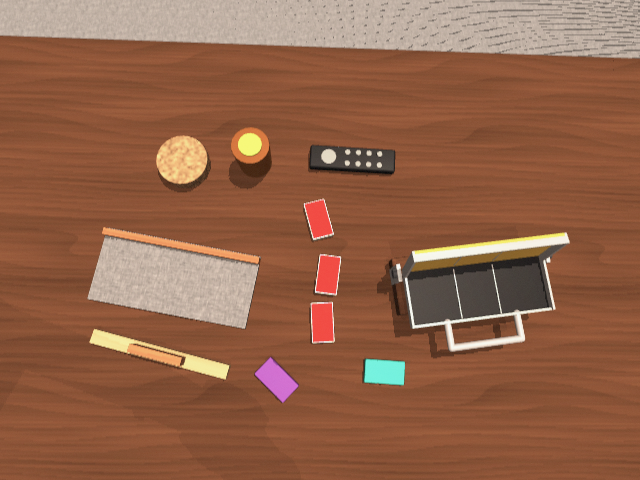

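View pics/scene0.png

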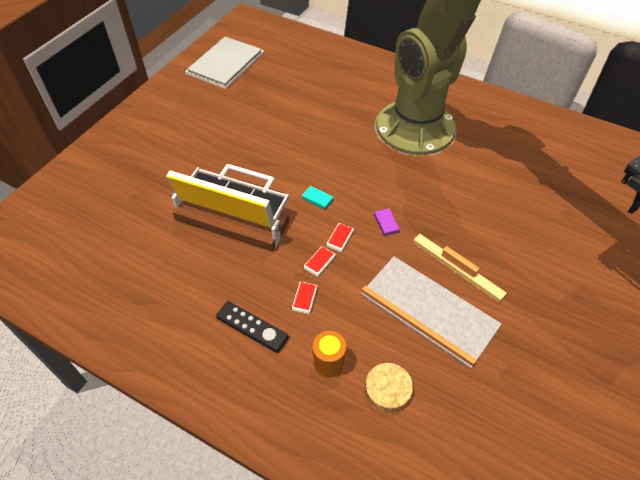

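The three wanted red-backed dominoes are at top pixels (319,219), (328,274) and (322,322). The purple (276,380) and turquoise (385,372) blocks are look-alikes, so I leave them. The tray is on the right, the board on the left, and the pusher is at (160,353).

```bash
cat >> h.py <<'E'
def rects(I,z,lo,hi,amin=150,sat=None,roi=None):
    hsv=cv2.cvtColor(np.array(I["frame"]),cv2.COLOR_RGB2HSV)
    m=cv2.inRange(hsv,np.array(lo),np.array(hi))
    if roi: k=np.zeros_like(m);k[roi[0]:roi[1],roi[2]:roi[3]]=1;m*=k
    out=[]
    for c in cv2.findContours(m,cv2.RETR_EXTERNAL,cv2.CHAIN_APPROX_NONE)[0]:
        if cv2.contourArea(c)<amin: continue
        P=np.array([w(I,p,z)[:2] for p in c[:,0,:].astype(float)])*1000
        (cx,cy),(a,b),th=cv2.minAreaRect(P.astype(np.float32))
        if a<b:a,b,th=b,a,th+90
        out.append((cx,cy,a,b,(th+90)%180-90))  # th: long axis angle from world x, deg
    return out
def tool():
    s=st();M=R.from_rotvec(s["tool_rot"]).as_matrix()
    print("t",round(s["time"],1),"pos",np.round(np.array(s["position"])*1000,1),"jaw yaw",round(np.degrees(np.arctan2(M[1,1],M[0,1])),2),"zax",np.round(M[:,2],3),"F",np.round(s["ft_force"],1),"w",round(s["grip_width"]*87,1),"q",np.round(s["joint_positions"],2));return s,M
def go(tgt,yaw=None):
    """rows needed: target xyz mm world, jaw yaw deg (mod 180); prints tool-axis shift in cm (before turning) and az"""
    s,M=tool();d=M.T@(np.array(tgt)/1000-np.array(s["position"]))*100
    if yaw is not None:
        cur=np.degrees(np.arctan2(M[1,1],M[0,1]));dy=(yaw-cur+90)%180-90
        print("shift cm (tool axes now)",np.round(d,2),"az",round(-dy,2))
        c,s_=np.cos(np.radians(-dy)),np.sin(np.radians(-dy))
        print("shift cm after turn",np.round([c*d[0]+s_*d[1],-s_*d[0]+c*d[1],d[2]],2))
    else: print("shift cm",np.round(d,2))
E
python3 - <<'E'
from h import *
I=img("top")
np.set_printoptions(precision=1,suppress=True)
print("red",*[np.round(r,1) for r in rects(I,.014,(0,180,150),(4,255,255))],sep="\n")
hsv=cv2.cvtColor(np.array(I["frame"]),cv2.COLOR_RGB2HSV)
for p in((319,219),(180,245),(110,338),(155,355),(350,250),(260,257)):print(p,hsv[p[1],p[0]])
pr=[("boardcorners",.008,[(103,236),(89,298),(246,327)]),("rail ends",.022,[(104,229),(259,258)]),("pusher",.016,[(92,330),(90,341),(229,366),(226,378)]),
("floor front lip",.068,[(414,327),(553,309)]),("bar",.06,[(452,347),(522,339)]),("yellow top",.15,[(412,250),(567,235)]),("hinge wall",.06,[(412,268),(545,253)])]
for n,z,ps in pr: print(n,[w(I,p,z)*1000 for p in ps])
print("pusher",*rects(I,.016,(18,60,150),(32,200,255),roi=(320,390,70,250)),sep="\n")
save(I,"c1.png",(180,400,70,350),2.8)
save(I,"c2.png",(220,360,380,580),4)
E
```

```text
red
[457.8  -2.   62.7  34.2   3.1]
[542.2 -10.8  62.6  34.1  -6.6]
[643.3   7.7  62.8  34.1  15.9]
(319, 219) [  1 183 241]
(180, 245) [ 13 147 241]
(110, 338) [ 27  85 245]
(155, 355) [ 13 144 242]
(350, 250) [ 10 148 141]
(260, 257) [ 12  55 134]
boardcorners [array([604.4, 390. ,   8. ]), array([494.2, 403. ,   8. ]), array([447.7, 130.1,   8. ])]
rail ends [array([614.2, 383.2,  22. ]), array([567.5, 110.7,  22. ])]
pusher [array([439.7, 388.7,  16. ]), array([421.4, 390.2,  16. ]), array([382.1, 154.9,  16. ]), array([362.4, 158.9,  16. ])]
floor front lip [array([ 450.4, -152. ,   68. ]), array([ 482.7, -387.8,   68. ])]
bar [array([ 418.6, -216.5,   60. ]), array([ 432.7, -335.3,   60. ])]
yellow top [array([ 564.3, -133.3,  150. ]), array([ 592.3, -375.3,  150. ])]
hinge wall [array([ 549.1, -152.5,   60. ]), array([ 579.2, -385.3,   60. ])]
pusher
(401.4400939941406, 273.4454650878906, 238.37281799316406, 24.207834243774414, 75.79528045654297)
```

View pics/c2.png

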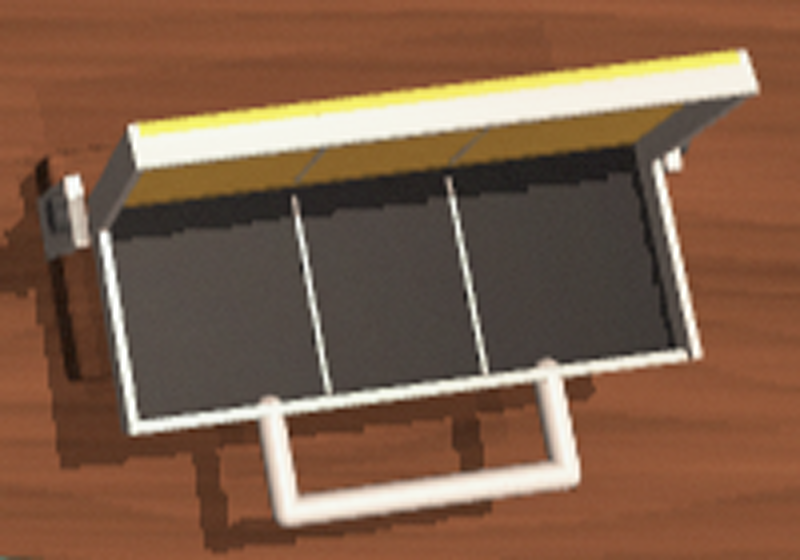

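View pics/c1.png

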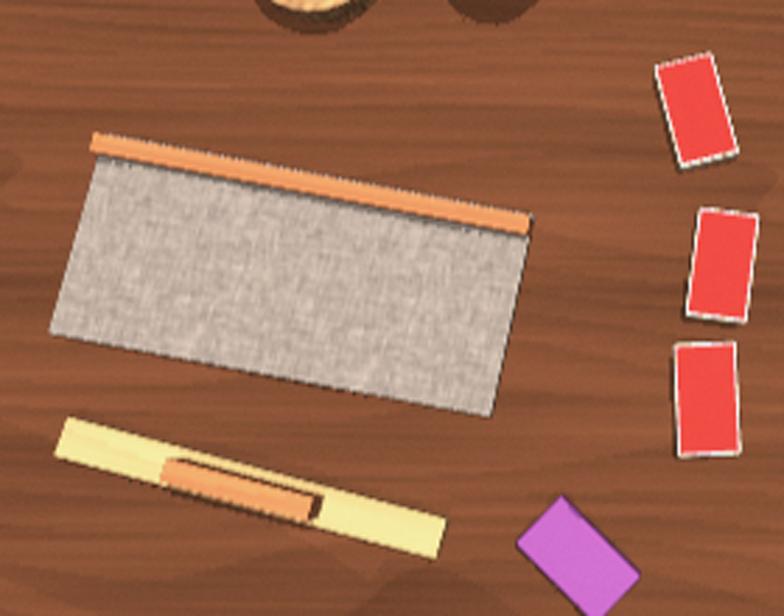

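Picture check: c2 shows the tray with three empty lanes and the bar at about (452–522, 345). c1 confirms the three red-backed dominoes, with purple as the look-alike. I start with the nearest one, at (458,-2) mm.

```bash
python3 -m jog '[[[-3.17,-3.47,0,0,0,0,7],[-3.17,-3.47,0,0,0,0,7],[-3.17,-3.47,0,0,0,0,7],[-3.17,-3.47,0,0,0,0,7],[-3.17,-3.47,0,0,0,0,7],[-3.17,-3.47,0,0,0,0,7],[-3.17,-3.47,0,0,0,0,7],[-3.17,-3.47,0,0,0,0,7],[-3.17,-3.47,0,0,0,0,7],[-3.17,-3.47,0,0,0,0,7],[-3.17,-3.47,0,0,0,0,7],[-3.17,-3.47,0,0,0,0,7]]]' 30
python3 -m jog '[[[0,0,0.5,0,0,8.4,6],[0,0,0.5,0,0,8.4,6],[0,0,0.5,0,0,8.4,6],[0,0,0.5,0,0,8.4,6],[0,0,0.5,0,0,8.4,6],[0,0,0.5,0,0,8.4,6],[0,0,0.5,0,0,8.4,6],[0,0,0.5,0,0,8.4,6],[0,0,0.5,0,0,8.4,6],[0,0,0.5,0,0,8.4,6],[0,0,0.5,0,0,8.4,6],[0,0,0.5,0,0,8.4,6]]]'
python3 -m jog '[[[0,0,0.5,0,0,8.4,6],[0,0,0.5,0,0,8.4,6],[0,0,0.5,0,0,8.4,6],[0,0,0.5,0,0,8.4,6],[0,0,0.5,0,0,8.4,6],[0,0,0.5,0,0,8.2,6],[0,0,0,0,0,0,6]]]'
python3 - <<'E'
from h import *
I=img("wrist")
print(*[np.round(r,1) for r in rects(I,.014,(0,180,150),(4,255,255))],sep="\n")
go((457.8,-2,60),93.1-180)
T=np.array(I["pose"]);print(np.round(T,3))
E
```

```text
time: 2.55
position: [0.4446, 0.0409, 0.245]
tool_rot: [0.708, 3.06, 0.002]
ft_force: [0.7, 0.1, 0.6]
grip_width: 0.806
time: 3.75
position: [0.4445, 0.0428, 0.1846]
tool_rot: [-2.814, -1.397, -0.001]
ft_force: [-0.2, 0.4, -0.5]
grip_width: 0.694
time: 4.45
position: [0.444, 0.0426, 0.1541]
tool_rot: [3.14, 0.08, -0.001]
ft_force: [-0.6, 0.5, 0.4]
grip_width: 0.69
[456.6  -1.4  63.1  33.5   3.2]
[541.3 -10.4  63.7  33.5  -6.6]
[ 6.123e+02  6.000e-01  3.410e+01  7.900e+00 -8.710e+01]
t 4.5 pos [444.2  42.7 154.5] jaw yaw -86.89 zax [-0.  0. -1.] F [ 0.3 -0.3  0.2] w 60.1 q [-0.45 -0.06  0.28  2.06  0.02  1.14 -1.69]
shift cm (tool axes now) [1.11 4.54 9.45] az 0.01
shift cm after turn [1.11 4.54 9.45]
[[ 0.051 -0.955 -0.292  0.524]
 [-0.999 -0.048 -0.015  0.047]
 [-0.     0.292 -0.956  0.294]
 [ 0.     0.     0.     1.   ]]
```

```bash
python3 -m jog '[[[0.55,2.25,2,0,0,0,6],[0.55,2.25,2,0,0,0,6],[0,0,3,0,0,0,6],[0,0,3,0,0,0,6],[0,0,2,0,0,0,6],[0,0,0.95,0,0,0,6],[0,0,0,0,0,0,6],[0,0,0,0,0,0,3],[0,0,0,0,0,0,3],[0,0,0,0,0,0,3],[0,0,0,0,0,0,3],[0,0,0,0,0,0,3]]]' 30
python3 -m jog '[[[0,0,-3,0,0,0,3],[0,0,-3,0,0,0,3],[0,0,-4,0,0,0,3],[0,0,-4,0,0,0,3],[0,0,0,0,0,0,3]]]'
python3 - <<'E'
from h import *
ps=7.6;a=np.radians(ps);x=np.array([np.cos(a),np.sin(a)]);y=np.array([-np.sin(a),np.cos(a)])
c=np.array([558,-257.6])-46*x
for k in(69,0,-69): print(k,c+k*y)
go((*(c+69*y),140),97.6-180)
I=img("top")
for p in[(453.2,269.2),(462.2,318),(492,264.5),(501.5,313.8),(413,327.5),(554.2,308.8),(410.5,323),(552,306)]:
    q=w(I,p,.06)[:2]*1000-np.array([558,-257.6]);print(p,np.round([q@x,q@y],1))
E
```

```text
time: 5.7
position: [0.4585, -0.0015, 0.026]
tool_rot: [-3.14, -0.081, -0.003]
ft_force: [-0.7, 0.6, 5.2]
grip_width: 0.458
time: 6.2
position: [0.4613, -0.0014, 0.1705]
tool_rot: [-3.139, -0.081, -0.016]
ft_force: [0.9, 0.3, -1.2]
grip_width: 0.456
69 [ 503.27839422 -195.28992167]
0 [ 512.40408515 -263.68379395]
-69 [ 521.52977608 -332.07766623]
t 6.2 pos [461.3  -1.4 170.5] jaw yaw -87.06 zax [ 0.01   0.002 -1.   ] F [ 0.9  0.3 -1.2] w 39.7 q [-0.41 -0.05  0.34  2.02  0.02  1.16 -1.59]
shift cm (tool axes now) [ 3.16 19.58  3.05] az -4.66
shift cm after turn [ 1.56 19.78  3.05]
(453.2, 269.2) [-5.1 35.3]
(462.2, 318) [-88.1  34.1]
(492, 264.5) [ -4.9 -33. ]
(501.5, 313.8) [-89.3 -33.7]
(413, 327.5) [-93.5 118.9]
(554.2, 308.8) [ -91.9 -125.5]
(410.5, 323) [-85.7 121.9]
(552, 306) [ -86.8 -122.7]
```

```bash
python3 -m jog '[[[0,0,0,0,0,-4.7,3],[0.3,3.95,0.5,0,0,0,3],[0.3,3.95,0.5,0,0,0,3],[0.3,3.95,0.5,0,0,0,3],[0.3,3.95,0.5,0,0,0,3],[0.3,3.95,0.5,0,0,0,3],[0,0,0,0,0,0,3],[0,0,0,0,0,0,3],[0,0,0,0,0,0,3]]]'
python3 - <<'E'
from h import *
go((503.3,-195.3,87),97.6-180)
save(img("wrist"),"w1.png")
E
```

```text
time: 7.15
position: [0.4981, -0.1939, 0.1388]
tool_rot: [-3.133, -0.211, 0.003]
ft_force: [0.3, 0.5, -0.7]
grip_width: 0.454
t 7.2 pos [ 498.1 -193.9  138.8] jaw yaw -82.28 zax [-0.002  0.001 -1.   ] F [ 0.3  0.5 -0.7] w 39.5 q [-0.18  0.17  0.55  1.88 -0.1   1.12 -1.03]
shift cm (tool axes now) [0.5  0.22 5.18] az 0.12
shift cm after turn [0.5  0.22 5.18]
```

View pics/w1.png

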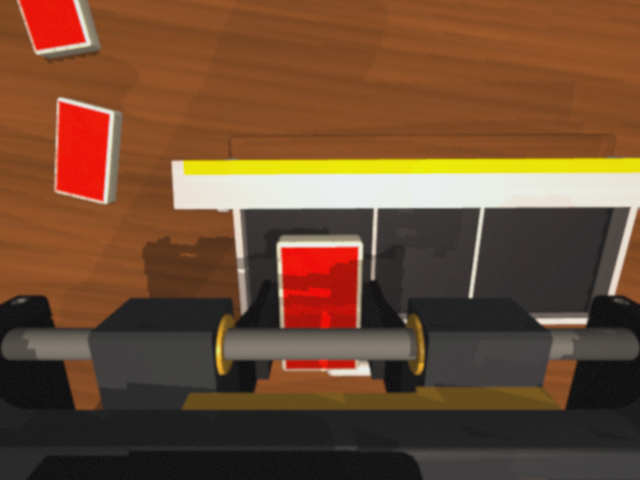

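The domino is held centred over the left lane (image column 320), so I lower and release.

```bash
python3 -m jog '[[[0.5,0.2,1.5,0,0,0,3],[0,0,1.5,0,0,0,3],[0,0,1,0,0,0,3],[0,0,0.7,0,0,0,3],[0,0,0.4,0,0,0,3],[0,0,0,0,0,0,3],[0,0,0,0,0,0,5],[0,0,0,0,0,0,5],[0,0,0,0,0,0,5],[0,0,-2,0,0,0,5],[0,0,-4,0,0,0,5],[0,0,-4,0,0,0,5]]]'
python3 - <<'E'
from h import *
go((541.7,-10.6,140),83.4-180)
E
```

```text
time: 8.4
position: [0.5035, -0.1967, 0.19]
tool_rot: [-3.134, -0.209, 0.002]
ft_force: [-0.1, 0.6, 0.4]
grip_width: 0.579
t 8.4 pos [ 503.5 -196.7  190. ] jaw yaw -82.37 zax [-0.001  0.    -1.   ] F [-0.1  0.6  0.4] w 50.4 q [-0.19  0.13  0.56  1.81 -0.07  1.22 -1.05]
shift cm (tool axes now) [  6.26 -17.93   5.  ] az 14.23
shift cm after turn [  1.66 -18.92   5.  ]
```

```bash
python3 -m jog '[[[0,0,0,0,0,7.1,6],[0,0,0,0,0,7.1,6],[0.33,-3.78,1,0,0,0,6],[0.33,-3.78,1,0,0,0,6],[0.33,-3.78,1,0,0,0,6],[0.33,-3.78,1,0,0,0,6],[0.33,-3.78,1,0,0,0,6],[0,0,3,0,0,0,6],[0,0,3,0,0,0,6],[0,0,0,0,0,0,6]]]'
python3 - <<'E'
from h import *
go((541.7,-10.6,25),83.4-180)
E
```

```text
time: 9.4
position: [0.5389, -0.0105, 0.0757]
tool_rot: [3.135, -0.178, -0.011]
ft_force: [-1.5, 0.7, 0.1]
grip_width: 0.687
t 9.4 pos [538.9 -10.5  75.7] jaw yaw -96.52 zax [-0.007 -0.001 -1.   ] F [-1.5  0.7  0.1] w 59.8 q [-0.41  0.25  0.42  1.92 -0.12  1.   -1.61]
shift cm (tool axes now) [ 0.31 -0.03  5.06] az 0.08
shift cm after turn [ 0.31 -0.03  5.06]
```

```bash
python3 -m jog '[[[0.2,0,2,0,0,0,6],[0,0,2,0,0,0,6],[0,0,1,0,0,0,6],[0,0,0,0,0,0,6],[0,0,0,0,0,0,3],[0,0,0,0,0,0,3],[0,0,0,0,0,0,3],[0,0,0,0,0,0,3],[0,0,-3,0,0,0,3],[0,0,-4,0,0,0,3],[0,0,-4,0,0,0,3],[0,0,-1,0,0,0,3]]]'
python3 - <<'E'
from h import *
go((521.5,-332.1,140),97.6-180)
E
```

```text
time: 10.6
position: [0.5468, -0.0112, 0.154]
tool_rot: [-3.135, 0.18, -0.013]
ft_force: [0.3, 0.4, -0.2]
grip_width: 0.457
t 10.6 pos [546.8 -11.2 154. ] jaw yaw -96.57 zax [ 0.008  0.001 -1.   ] F [ 0.3  0.4 -0.2] w 39.8 q [-0.43  0.17  0.44  1.85 -0.08  1.14 -1.65]
shift cm (tool axes now) [ 1.15 32.18  1.34] az -14.17
shift cm after turn [-6.77 31.48  1.34]
```

```bash
python3 -m jog '[[[0,0,-2.5,0,0,-7.1,3],[0,0,-2.5,0,0,-7.1,3],[-0.96,4.5,0,0,0,0,3],[-0.96,4.5,0,0,0,0,3],[-0.96,4.5,0,0,0,0,3],[-0.96,4.5,0,0,0,0,3],[-0.96,4.5,0,0,0,0,3],[-0.96,4.5,0,0,0,0,3],[-0.96,4.5,0,0,0,0,3],[0,0,2.5,0,0,0,3],[0,0,2.5,0,0,0,3],[0,0,0,0,0,0,3]]]'
python3 - <<'E'
from h import *
go((521.5,-332.1,87),97.6-180)
E
```

```text
time: 11.8
position: [0.5167, -0.3307, 0.1447]
tool_rot: [-3.131, -0.208, 0.011]
ft_force: [-0.2, 0.7, -1.5]
grip_width: 0.455
t 11.8 pos [ 516.7 -330.7  144.7] jaw yaw -82.4 zax [-0.007  0.004 -1.   ] F [-0.2  0.7 -1.5] w 39.6 q [ 0.02  0.36  0.62  1.68 -0.22  1.18 -0.74]
shift cm (tool axes now) [0.5  0.23 5.77] az -0.0
shift cm after turn [0.5  0.23 5.77]
```

```bash
python3 -m jog '[[[0.3,0.2,1.7,0,0,0,3],[0,0,2,0,0,0,3],[0,0,1,0,0,0,3],[0,0,0.6,0,0,0,3],[0,0,0.4,0,0,0,3],[0,0,0,0,0,0,3],[0,0,0,0,0,0,5],[0,0,0,0,0,0,5],[0,0,0,0,0,0,5],[0,0,-2,0,0,0,5],[0,0,-4,0,0,0,5],[0,0,-4,0,0,0,5]]]'
python3 - <<'E'
from h import *
I=img("top")
print(*[np.round(r,1) for r in rects(I,.014,(0,180,150),(4,255,255))],sep="\n")
go((643.3,7.7,140),105.9-180)
E
```

```text
time: 13.0
position: [0.522, -0.3335, 0.1929]
tool_rot: [-3.134, -0.209, 0.002]
ft_force: [0.5, 0.0, 0.4]
grip_width: 0.577
[ 508.  -214.2   68.    37.2    8. ]
[643.3   7.6  62.8  34.1  15.7]
t 13.1 pos [ 525.3 -336.1  201. ] jaw yaw -82.38 zax [ 0.01  -0.004 -1.   ] F [ 1.8 -2.   5.1] w 50.4 q [ 0.01  0.32  0.64  1.61 -0.2   1.27 -0.76]
shift cm (tool axes now) [ 16.2  -32.54   6.07] az -8.28
shift cm after turn [ 20.72 -29.87   6.07]
```

```bash
python3 -m jog '[[[0,0,0,0,0,-8.3,5],[2.58,-3.73,0,0,0,0,5],[2.58,-3.73,0,0,0,0,5],[2.58,-3.73,0,0,0,0,5],[2.58,-3.73,0,0,0,0,6],[2.58,-3.73,0,0,0,0,6],[2.58,-3.73,0,0,0,0,6],[2.58,-3.73,2,0,0,0,6],[2.6,-3.73,2,0,0,0,6],[0,0,4,0,0,0,6],[0,0,4,0,0,0,6],[0,0,0,0,0,0,6]]]'
python3 - <<'E'
from h import *
I=img("wrist")
print(*[np.round(r,1) for r in rects(I,.014,(0,180,150),(4,255,255))],sep="\n")
go((643.3,7.7,25),105.9-180)
E
```

```text
time: 14.25
position: [0.6347, 0.0104, 0.0663]
tool_rot: [-3.111, -0.437, 0.017]
ft_force: [-0.7, -0.8, 0.1]
grip_width: 0.69
[642.5   8.2  63.7  34.3  15.7]
t 14.3 pos [637.1   9.8  69.7] jaw yaw -74.06 zax [-0.006 -0.001 -1.   ] F [ 0.6 -0.8  1.2] w 60.0 q [-0.39  0.45  0.41  1.68 -0.2   1.06 -1.2 ]
shift cm (tool axes now) [0.57 0.37 4.47] az 0.04
shift cm after turn [0.57 0.37 4.47]
```

```bash
python3 -m jog '[[[0.2,0.1,2,0,0,0,6],[0,0,2,0,0,0,6],[0,0,0.3,0,0,0,6],[0,0,0,0,0,0,6],[0,0,0,0,0,0,3],[0,0,0,0,0,0,3],[0,0,0,0,0,0,3],[0,0,0,0,0,0,3],[0,0,-3,0,0,0,3],[0,0,-5,0,0,0,3],[0,0,-5,0,0,0,3],[0,0,-5,0,0,0,3]]]'
python3 - <<'E'
from h import *
go((512.4,-263.7,190),97.6-180)
E
```

```text
time: 15.5
position: [0.6409, 0.0094, 0.2109]
tool_rot: [-3.111, -0.435, 0.001]
ft_force: [1.7, 0.1, -1.0]
grip_width: 0.452
t 15.5 pos [640.9   9.4 210.9] jaw yaw -74.07 zax [-0.  0. -1.] F [ 1.7  0.1 -1. ] w 39.3 q [-0.41  0.33  0.45  1.54 -0.15  1.3  -1.24]
shift cm (tool axes now) [-19.86  22.74   2.09] az 8.33
shift cm after turn [-16.35  25.37   2.09]
```

```bash
python3 -m jog '[[[0,0,0,0,0,8.3,3],[-2.34,3.62,0,0,0,0,3],[-2.34,3.62,0,0,0,0,3],[-2.34,3.62,0,0,0,0,3],[-2.34,3.62,0,0,0,0,3],[-2.34,3.62,0,0,0,0,3],[-2.34,3.62,0,0,0,0,3],[-2.31,3.65,0,0,0,0,3],[0,0,3,0,0,0,3],[0,0,3,0,0,0,3],[0,0,0,0,0,0,3],[0,0,0,0,0,0,3]]]'
python3 - <<'E'
from h import *
go((512.4,-263.7,87),97.6-180)
E
```

```text
time: 16.7
position: [0.513, -0.2634, 0.1492]
tool_rot: [-3.134, -0.21, 0.001]
ft_force: [-0.4, -0.4, 0.2]
grip_width: 0.451
t 16.7 pos [ 513.  -263.4  149.2] jaw yaw -82.34 zax [-0.001  0.    -1.   ] F [-0.4 -0.4  0.2] w 39.2 q [-0.11  0.26  0.62  1.78 -0.17  1.16 -0.87]
shift cm (tool axes now) [-0.06  0.02  6.22] az 0.06
shift cm after turn [-0.06  0.02  6.22]
```

```bash
python3 -m jog '[[[0,0,2,0,0,0,3],[0,0,2,0,0,0,3],[0,0,1,0,0,0,3],[0,0,0.7,0,0,0,3],[0,0,0.5,0,0,0,3],[0,0,0,0,0,0,3],[0,0,0,0,0,0,4.9],[0,0,0,0,0,0,4.9],[0,0,0,0,0,0,4.9],[0,0,-2,0,0,0,4.9],[0,0,-5,0,0,0,4.9],[0,0,-5,0,0,0,4.9]]]'
python3 -m jog '[[[-5,0,0,0,0,0,4.9],[-4,0,0,0,0,0,4.9],[0,0,0,0,0,0,4.9]]]'
python3 - <<'E'
from h import *
I=img("scene");save(I,"s2.png",(130,280,130,330),4)
a=np.radians(7.6);x=np.array([np.cos(a),np.sin(a)])
b=np.array([558,-257.6])-134*x;print(b)
go((*b,150),7.6)
E
```

```text
time: 17.9
position: [0.5123, -0.2634, 0.2075]
tool_rot: [-3.134, -0.209, 0.004]
ft_force: [2.3, -0.5, 0.3]
grip_width: 0.562
time: 18.2
position: [0.419, -0.2777, 0.2073]
tool_rot: [-3.133, -0.2, 0.0]
ft_force: [0.1, 1.2, 0.2]
grip_width: 0.561
[ 425.17711761 -275.32235629]
t 18.2 pos [ 422.  -276.6  207.5] jaw yaw -82.55 zax [ 0.002  0.001 -1.   ] F [ 0.9  0.2 -0.5] w 48.8 q [-0.12  0.02  0.67  1.88 -0.02  1.25 -0.89]
shift cm (tool axes now) [ 0.32 -0.08  5.75] az 89.85
shift cm after turn [-0.08 -0.32  5.75]
```

View pics/s2.png

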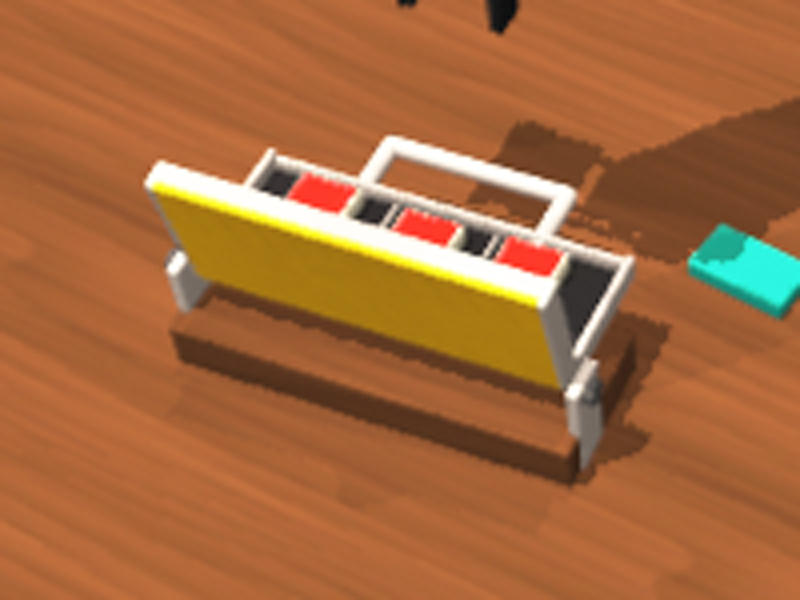

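All three dominoes lie flat and red side up in the tray, one per lane. Next I turn the jaws across the bar and look from above.

```bash
python3 -m jog '[[[0,0,0,0,0,-8.2,3],[0,0,0,0,0,-8.2,3],[0,0,0,0,0,-8.2,3],[0,0,0,0,0,-8.2,3],[0,0,0,0,0,-8.2,2.4],[0,0,0,0,0,-8.2,2.4],[0,0,0,0,0,-8.2,2.4],[0,0,0,0,0,-8.2,2.4],[0,0,0,0,0,-8.2,2.4],[0,0,0,0,0,-8.2,2.4],[0,0,0,0,0,-8.0,2.4],[0,0,0,0,0,0,2.4]]]'
python3 - <<'E'
from h import *
go((425.3,-275.5,63),7.6)
E
```

```text
time: 19.45
position: [0.425, -0.2753, 0.2069]
tool_rot: [2.067, 2.366, -0.0]
ft_force: [0.1, 0.6, -0.4]
grip_width: 0.274
t 19.4 pos [ 425.  -275.3  206.9] jaw yaw 7.73 zax [-0. -0. -1.] F [ 0.1  0.6 -0.4] w 23.8 q [-0.1   0.03  0.64  1.87 -0.02  1.25  0.68]
shift cm (tool axes now) [-0.02  0.03 14.39] az 0.13
shift cm after turn [-0.02  0.03 14.39]
```

```bash
python3 -m jog '[[[0,0,4,0,0,0,2.4],[0,0,4,0,0,0,2.4],[0,0,3,0,0,0,2.4],[0,0,2,0,0,0,2.4],[0,0,1.3,0,0,0,2.4],[0,0,0,0,0,0,2.4],[0,0,0,0,0,0,0.6],[0,0,0,0,0,0,0.6],[0,0,0,0,0,0,0.6],[0,0,0,0,0,0,0.6]]]' 25
python3 - <<'E'
from h import *
tool()
th=np.arange(0,1.89,.094)
P=np.c_[-13.4*np.cos(th),13.4*np.sin(th)]
print(np.round(np.c_[th[1:],np.diff(P[:,0]),-np.diff(P[:,1])],2).tolist())
E
```

```text
time: 20.45
position: [0.4259, -0.276, 0.0654]
tool_rot: [2.065, 2.362, 0.003]
ft_force: [4.5, -0.2, 0.5]
grip_width: 0.126
t 20.4 pos [ 425.9 -276.    65.4] jaw yaw 7.66 zax [ 0.004 -0.001 -1.   ] F [ 4.5 -0.2  0.5] w 10.9 q [-0.06  0.21  0.64  2.02 -0.16  0.95  0.79]
[[0.09, 0.06, -1.26], [0.19, 0.18, -1.25], [0.28, 0.29, -1.22], [0.38, 0.41, -1.19], [0.47, 0.52, -1.15], [0.56, 0.62, -1.09], [0.66, 0.72, -1.03], [0.75, 0.82, -0.96], [0.85, 0.9, -0.88], [0.94, 0.98, -0.79], [1.03, 1.05, -0.69], [1.13, 1.11, -0.59], [1.22, 1.16, -0.49], [1.32, 1.2, -0.37], [1.41, 1.23, -0.26], [1.5, 1.25, -0.14], [1.6, 1.26, -0.02], [1.69, 1.26, 0.09], [1.79, 1.24, 0.21], [1.88, 1.22, 0.33]]
```

```bash
python3 -m jog '[[[0,0.06,-1.26,0,0,0,0.6],[0,0.18,-1.25,0,0,0,0.6],[0,0.29,-1.22,0,0,0,0.6],[0,0.41,-1.19,0,0,0,0.6],[0,0.52,-1.15,0,0,0,0.6],[0,0.62,-1.09,0,0,0,0.6],[0,0.72,-1.03,0,0,0,0.6],[0,0.82,-0.96,0,0,0,0.6],[0,0.9,-0.88,0,0,0,0.6],[0,0,0,0,0,0,0.6]]]'
python3 - <<'E'
from h import *
s,M=tool();a=np.radians(7.6);x=np.array([np.cos(a),np.sin(a)])
p=np.array(s["position"])*1000;lx=(p[:2]-[558,-257.6])@x;lz=p[2]-3-60;print(lx,lz,np.hypot(lx,lz),np.arctan2(lz,-lx))
E
```

```text
time: 21.45
position: [0.4666, -0.2704, 0.166]
tool_rot: [-2.066, -2.36, 0.005]
ft_force: [-9.0, 1.0, 9.9]
grip_width: 0.127
t 21.4 pos [ 466.6 -270.4  166. ] jaw yaw 7.59 zax [-0.006  0.001 -1.   ] F [-9.   1.   9.9] w 11.1 q [-0.1   0.16  0.64  1.84 -0.1   1.18  0.7 ]
-92.31514490756314 103.02325748822372 138.33248918019666 0.8401616181864906
```

```bash
python3 -m jog '[[[0,0.98,-0.7,0,0,0,0.6],[0,1.05,-0.65,0,0,0,0.6],[0,1.11,-0.55,0,0,0,0.6],[0,1.16,-0.45,0,0,0,0.6],[0,1.2,-0.37,0,0,0,0.6],[0,1.23,-0.26,0,0,0,0.6],[0,1.25,-0.14,0,0,0,0.6],[0,1.26,-0.02,0,0,0,0.6],[0,1.26,0.09,0,0,0,0.6],[0,1.24,0.21,0,0,0,0.6],[0,1.22,0.33,0,0,0,0.6],[0,0,0,0,0,0,0.6]]]'
cat > arc.py <<'E'
from h import *
s,M=tool();a=np.radians(7.6);x=np.array([np.cos(a),np.sin(a)])
p=np.array(s["position"])*1000;lx=(p[:2]-[558,-257.6])@x;lz=p[2]-3-60;print(lx,lz,np.hypot(lx,lz),np.arctan2(lz,-lx))
E
python3 arc.py
python3 - <<'E'
from h import *
save(img("scene"),"s3.png",(120,280,140,340),4)
E
```

```text
time: 22.65
position: [0.6008, -0.2516, 0.1919]
tool_rot: [2.063, 2.363, 0.005]
ft_force: [4.3, -0.4, 2.3]
grip_width: 0.125
t 22.6 pos [ 600.8 -251.6  191.9] jaw yaw 7.76 zax [ 0.006 -0.001 -1.   ] F [ 4.3 -0.4  2.3] w 10.9 q [-0.1   0.39  0.59  1.54 -0.22  1.28  0.65]
43.206039833122816 128.8799412351254 135.92939759607106 1.894264188722432
```

View pics/s3.png

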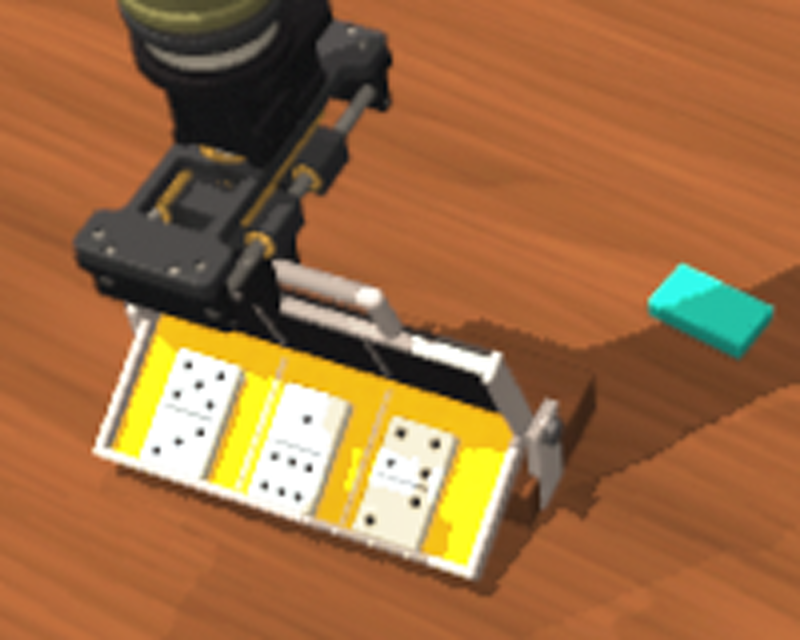

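All three are pips up on the yellow floor, against its free edge. Now I swing the tray back to 1.40.

```bash
python3 -m jog '[[[0,-1.22,-0.33,0,0,0,0.6],[0,-1.24,-0.21,0,0,0,0.6],[0,-1.26,-0.09,0,0,0,0.6],[0,-1.26,0.02,0,0,0,0.6],[0,-1.25,0.14,0,0,0,0.6],[0,0,0,0,0,0,0.6],[0,0,0,0,0,0,0.6],[0,0,0,0,0,0,0.6]]]'
python3 arc.py
```

```text
time: 23.5
position: [0.5373, -0.2603, 0.1977]
tool_rot: [2.066, 2.362, 0.007]
ft_force: [-0.7, 0.8, 11.3]
grip_width: 0.125
t 23.5 pos [ 537.3 -260.3  197.7] jaw yaw 7.67 zax [ 0.005  0.001 -1.   ] F [-0.7  0.8 11.3] w 10.9 q [-0.11  0.26  0.62  1.68 -0.16  1.25  0.67]
-20.91640279018453 134.65421801111967 136.2690512694184 1.4166937016777494
```

```bash
python3 -m jog '[[[0,0,0,0,0,0,2.6],[0,0,0,0,0,0,2.6],[0,0,0,0,0,0,2.6],[0,0,-3,0,0,0,2.6],[0,0,-4,0,0,0,2.6],[-4,0,0,0,0,0,2.6],[-4.5,0,0,0,0,0,4.9],[-4.5,0,0,0,0,0,4.9],[-4.5,0,0,0,0,0,4.9],[-4.5,0,0,0,0,0,4.9],[0,0,0,0,0,0,4.9]]]'
python3 - <<'E'
from h import *
tool()
I=img("top");save(I,"t4.png",(220,360,380,580),4)
E
```

```text
time: 24.6
position: [0.5607, -0.4856, 0.2606]
tool_rot: [-2.076, -2.353, 0.01]
ft_force: [-1.1, -0.7, -1.0]
grip_width: 0.549
t 24.6 pos [ 560.7 -485.6  260.6] jaw yaw 7.15 zax [-0.007 -0.003 -1.   ] F [-1.1 -0.7 -1. ] w 47.8 q [ 0.27  0.58  0.67  1.17 -0.34  1.5   1.  ]
```

View pics/t4.png

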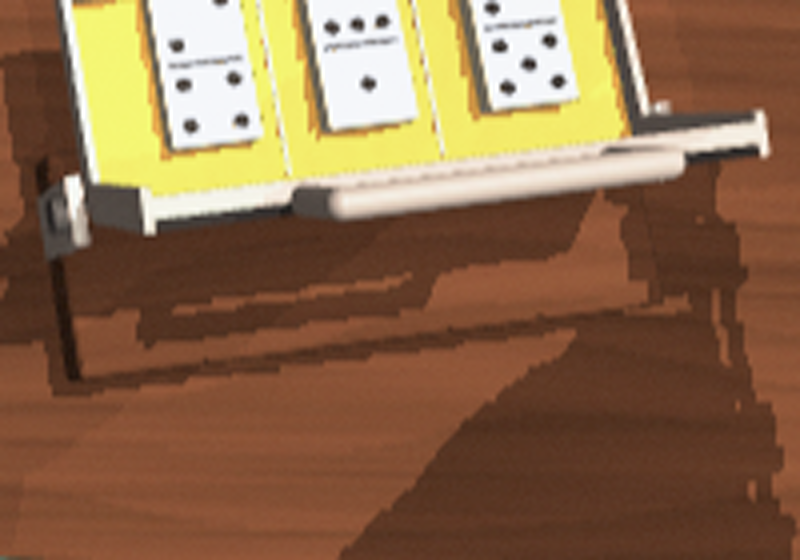

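```bash
cat > tr.py <<'E'
from h import *
I=img("top")
a=np.radians(7.6);x=np.array([np.cos(a),np.sin(a)]);y=np.array([-x[1],x[0]])
hsv=cv2.cvtColor(np.array(I["frame"]),cv2.COLOR_RGB2HSV)
for r in rects(I,.074,(0,0,200),(179,40,255),amin=200,roi=(190,262,405,560)):
    q=np.array(r[:2])-[558,-257.6];print(np.round(r,1),"local",np.round([q@x,q@y],1),"jaw",round(r[4]+90-180,1))
tool()
E
python3 tr.py
```

```text
[ 611.8 -255.8  225.9   82.3  -82.6] local [53.5 -5.3] jaw -172.6
t 24.7 pos [ 563.4 -479.8  262.3] jaw yaw 7.48 zax [-0.003  0.001 -1.   ] F [ 0.7  1.1 -0.4] w 48.5 q [ 0.26  0.58  0.66  1.17 -0.34  1.5   1.  ]
```

```bash
cat > tr.py <<'E'
from h import *
I=img("top")
a=np.radians(7.6);x=np.array([np.cos(a),np.sin(a)]);y=np.array([-x[1],x[0]])
hsv=cv2.cvtColor(np.array(I["frame"]),cv2.COLOR_RGB2HSV)
m=cv2.inRange(hsv,np.array((0,0,150)),np.array((179,60,255)));k=np.zeros_like(m);k[190:258,405:560]=255;m&=k
m=cv2.morphologyEx(m,cv2.MORPH_CLOSE,np.ones((7,7)));m=cv2.morphologyEx(m,cv2.MORPH_OPEN,cv2.getStructuringElement(cv2.MORPH_ELLIPSE,(15,15)))
for c in cv2.findContours(m,cv2.RETR_EXTERNAL,cv2.CHAIN_APPROX_NONE)[0]:
    P=np.array([w(I,p,.074)[:2] for p in c[:,0,:].astype(float)])*1000
    (cx,cy),(A,B),th=cv2.minAreaRect(P.astype(np.float32))
    if A<B:A,B,th=B,A,th+90
    q=np.array([cx,cy])-[558,-257.6];print(np.round([cx,cy,A,B,(th+90)%180-90],1),"local",np.round([q@x,q@y],1))
save(I,"t5.png",(190,270,400,560),5)
go((605,-180,190),97.6-180)
E
python3 tr.py
```

```text
[ 606.1 -186.5   74.    48.3    8.3] local [57.1 64.1]
[ 615.5 -252.9   73.8   47.1    8.1] local [57.6 -3. ]
[ 624.7 -318.7   73.5   39.1    8.2] local [ 58.  -69.4]
t 24.8 pos [ 564.6 -478.2  263.1] jaw yaw 7.63 zax [-0.001  0.002 -1.   ] F [-0.8  0.2  0.8] w 48.8 q [ 0.26  0.58  0.66  1.17 -0.34  1.5   1.  ]
shift cm (tool axes now) [29.    7.97  7.36] az -89.97
shift cm after turn [-7.96 29.01  7.36]
```

View pics/t5.png

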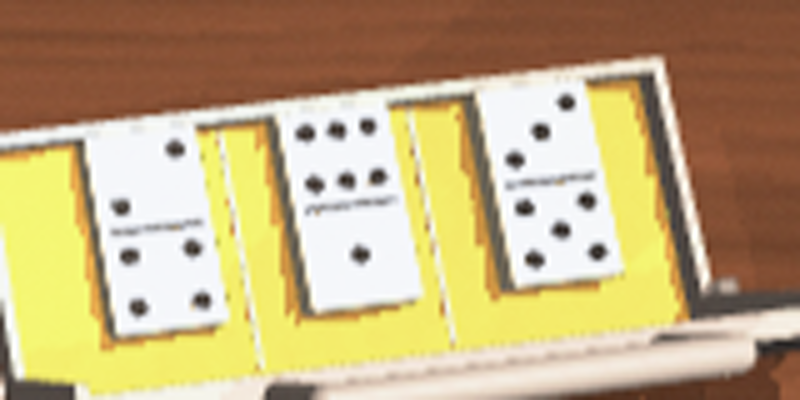

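Run:
```python
from h import *
I=img("top")
a=np.radians(7.6);x=np.array([np.cos(a),np.sin(a)]);y=np.array([-x[1],x[0]])
for p in[(431.4,235.8),(470.4,231),(510,226.2)]:
    c=w(I,p,.074)[:2]*1000;q=c-[558,-257.6];print(np.round(c,1),np.round([q@x,q@y],1))
# board
hsv=cv2.cvtColor(np.array(I["frame"]),cv2.COLOR_RGB2HSV)
m=cv2.inRange(hsv,np.array((0,0,90)),np.array((179,70,255)));k=np.zeros_like(m);k[225:335,80:270]=255;m&=k
m=cv2.morphologyEx(cv2.morphologyEx(m,cv2.MORPH_CLOSE,np.ones((5,5))),cv2.MORPH_OPEN,np.ones((9,9)))
for c in cv2.findContours(m,cv2.RETR_EXTERNAL,cv2.CHAIN_APPROX_NONE)[0]:
    P=np.array([w(I,p,.008)[:2] for p in c[:,0,:].astype(float)])*1000
    r=cv2.minAreaRect(P.astype(np.float32));print(r,cv2.boxPoints(r))
print("rail",rects(I,.022,(8,120,200),(18,200,255),roi=(220,270,95,270)))
print("pusher",rects(I,.016,(18,60,150),(32,200,255),roi=(300,420,50,280)))
```

```text
[ 602.7 -183.7] [54.1 67.3]
[ 612.4 -251. ] [54.8 -0.7]
[ 622.2 -320.2] [ 55.4 -70.6]
((525.6724853515625, 259.55328369140625), (278.8768310546875, 115.05725860595703), 80.06085205078125) [[444.93988  132.13718 ]
 [558.2703   112.278046]
 [606.4051   386.9694  ]
 [493.07465  406.82852 ]]
rail [(588.583251953125, 248.8798828125, 278.2257385253906, 11.121238708496094, 80.07051086425781)]
pusher [(401.4630432128906, 273.4396667480469, 238.37281799316406, 24.160449981689453, 75.79528045654297)]
```

```bash
python3 -m jog '[[[0,0,0,0,0,8.2,5.5],[0,0,0,0,0,8.2,5.5],[0,0,0,0,0,8.2,5.5],[0,0,0,0,0,8.2,5.5],[0,0,0,0,0,8.2,5.5],[0,0,0,0,0,8.2,5.5],[0,0,0,0,0,8.2,5.5],[0,0,0,0,0,8.2,5.5],[0,0,0,0,0,8.2,5.5],[0,0,0,0,0,8.2,5.5],[0,0,0,0,0,8,5.5]]]'
python3 -m jog '[[[1.1,-4.1,0,0,0,0,5.3],[1.1,-4.1,0,0,0,0,5.3],[1.1,-4.1,0,0,0,0,5.3],[1.1,-4.1,0,0,0,0,5.3],[1.1,-4.1,0,0,0,0,5.3],[1.1,-4.1,0,0,0,0,5.3],[1.1,-4.1,0,0,0,0,5.3],[0,0,4,0,0,0,5.3],[0,0,4,0,0,0,5.3],[0,0,4,0,0,0,5.3],[0,0,0,0,0,0,5.3],[0,0,0,0,0,0,5.3]]]'
python3 - <<'E'
from h import *
save(img("wrist"),"w6.png")
go((602.7,-183.7,86),97.6-180)
E
```

```text
time: 25.9
position: [0.566, -0.4762, 0.265]
tool_rot: [-3.133, -0.205, -0.004]
ft_force: [0.1, 0.4, -1.0]
grip_width: 0.635
time: 27.1
position: [0.603, -0.1825, 0.1451]
tool_rot: [-3.133, -0.212, -0.001]
ft_force: [0.2, -0.1, 0.7]
grip_width: 0.613
t 27.1 pos [ 603.9 -183.5  146.4] jaw yaw -82.28 zax [ 0.003  0.    -1.   ] F [-0.4 -0.1  0.4] w 53.1 q [-0.5   0.5   0.99  1.65 -0.44  1.23 -0.85]
shift cm (tool axes now) [-0.14  0.01  6.04] az 0.12
shift cm after turn [-0.14  0.01  6.04]
```

View pics/w6.png

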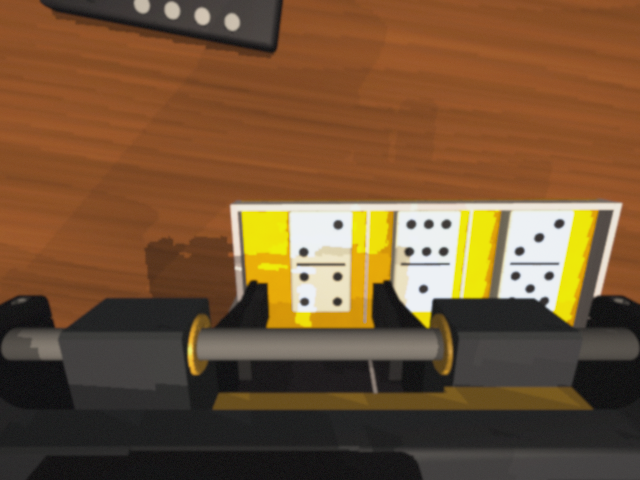

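Domino 2/4 (320,262) sits centred between the fingers, so I pick it.

```bash
python3 -m jog '[[[0,0,2,0,0,0,5.2],[0,0,2,0,0,0,5.2],[0,0,1.3,0,0,0,5.2],[0,0,0.7,0,0,0,5.2],[0,0,0,0,0,0,5.2],[0,0,0,0,0,0,3],[0,0,0,0,0,0,3],[0,0,0,0,0,0,3],[0,0,-3,0,0,0,3],[0,0,-4,0,0,0,3],[0,0,-3,0,0,0,3],[0,0,0,0,0,0,3]]]' 30
python3 - <<'E'
from h import *
a=np.radians(-9.93);x=np.array([np.cos(a),np.sin(a)]);y=np.array([-x[1],x[0]])
for k in(73,0,-73):print(k,np.array([533.2,258.4])+7*x+k*y)
go((*(np.array([533.2,258.4])+7*x+73*y),140),-9.93)
E
```

```text
time: 28.35
position: [0.6052, -0.1857, 0.1892]
tool_rot: [3.132, 0.209, 0.013]
ft_force: [0.7, -0.8, -0.8]
grip_width: 0.459
73 [552.68361033 329.0992852 ]
0 [540.09513418 257.19288585]
-73 [527.50665804 185.28648649]
t 28.4 pos [ 605.2 -185.7  189.2] jaw yaw -82.38 zax [ 0.008 -0.002 -1.   ] F [ 0.7 -0.8 -0.8] w 39.9 q [-0.51  0.46  1.02  1.61 -0.41  1.29 -0.87]
shift cm (tool axes now) [  1.59 -51.73   4.79] az -72.45
shift cm after turn [ 49.8  -14.09   4.79]
```

```bash
python3 -m jog '[[[0,0,-0.3,0,0,-8.05,3],[0,0,0,0,0,-8.05,3],[0,0,0,0,0,-8.05,3],[0,0,0,0,0,-8.05,3],[0,0,0,0,0,-8.05,3],[0,0,0,0,0,-8.05,3],[0,0,0,0,0,-8.05,3],[0,0,0,0,0,-8.05,3],[0,0,0,0,0,-8.05,3]]]'
python3 -m jog '[[[4.53,-1.28,0,0,0,0,3],[4.53,-1.28,0,0,0,0,3],[4.53,-1.28,0,0,0,0,3],[4.53,-1.28,0,0,0,0,3],[4.53,-1.28,0,0,0,0,3],[4.53,-1.28,0,0,0,0,3],[4.53,-1.28,0,0,0,0,3],[4.53,-1.28,0,0,0,0,3],[4.53,-1.28,1,0,0,0,3],[4.53,-1.28,2,0,0,0,3],[4.4,-1.25,2,0,0,0,3],[0,0,0,0,0,0,3]]]'
python3 - <<'E'
from h import *
go((552.7,329.1,35),-9.93)
I=img("wrist");save(I,"w7.png")
E
```

```text
time: 29.25
position: [0.6023, -0.1839, 0.1863]
tool_rot: [-2.398, -2.028, 0.001]
ft_force: [-0.1, -0.2, -0.5]
grip_width: 0.456
time: 30.45
position: [0.5441, 0.3374, 0.1327]
tool_rot: [-2.389, -2.032, 0.008]
ft_force: [-0.8, 0.4, -1.2]
grip_width: 0.454
t 30.4 pos [544.1 337.4 132.7] jaw yaw -9.22 zax [-0.007  0.    -1.   ] F [-0.8  0.4 -1.2] w 39.5 q [-1.    0.41  0.52  1.62 -0.22  1.17 -0.59]
shift cm (tool axes now) [-0.67  1.05  9.77] az 0.71
shift cm after turn [-0.66  1.06  9.77]
```

View pics/w7.png

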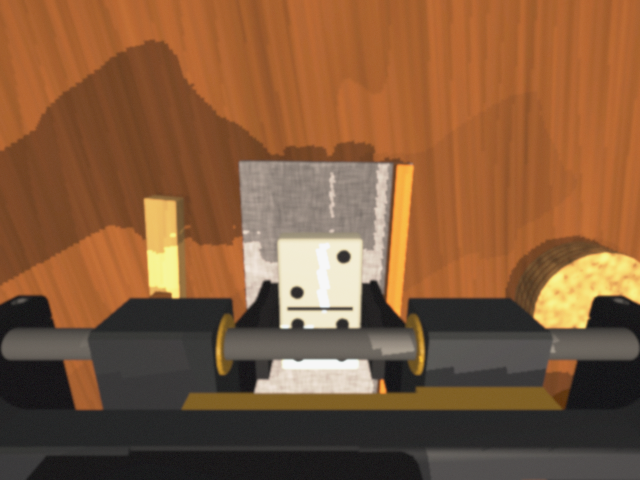

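Domino 2/4 is held, with the board and rail visible to its right (rail at column 400). I settle and then correct.

```bash
python3 -m jog '[[[0,0.5,3,0,0,0.3,3],[0,0,2,0,0,0,3],[0,0,0,0,0,0,3],[0,0,0,0,0,0,3]]]'
python3 - <<'E'
from h import *
go((552.7,329.1,35),-9.93)
E
```

```text
time: 30.9
position: [0.5553, 0.3266, 0.0879]
tool_rot: [2.411, 2.013, -0.001]
ft_force: [-0.3, 0.1, -1.0]
grip_width: 0.454
t 30.9 pos [555.3 326.6  87.9] jaw yaw -10.29 zax [-0.    -0.001 -1.   ] F [-0.3  0.1 -1. ] w 39.5 q [-0.98  0.46  0.52  1.66 -0.25  1.09 -0.57]
shift cm (tool axes now) [ 0.21 -0.31  5.29] az -0.36
shift cm after turn [ 0.21 -0.3   5.29]
```

```bash
python3 -m jog '[[[0.2,-0.3,2,0,0,-0.3,3],[0,0,1.5,0,0,0,3],[0,0,1,0,0,0,3],[0,0,0.7,0,0,0,3],[0,0,0.1,0,0,0,3],[0,0,0,0,0,0,3],[0,0,0,0,0,0,4.9],[0,0,0,0,0,0,4.9],[0,0,0,0,0,0,4.9],[0,0,-3,0,0,0,4.9],[0,0,-5,0,0,0,4.9],[0,0,-5,0,0,0,4.9]]]'
python3 -m jog '[[[0,0,-1,0,0,8.05,4.9],[0,0,0,0,0,8.05,4.9],[0,0,0,0,0,8.05,4.9],[0,0,0,0,0,8.05,4.9],[0,0,0,0,0,8.05,4.9],[0,0,0,0,0,8.05,4.9],[0,0,0,0,0,8.05,4.9],[0,0,0,0,0,8.05,4.9],[0,0,0,0,0,8.05,4.9]]]'
python3 - <<'E'
from h import *
go((612.4,-251,190),97.6-180)
E
```

```text
time: 32.1
position: [0.5518, 0.3299, 0.1656]
tool_rot: [2.405, 2.021, -0.003]
ft_force: [0.3, 0.3, 0.2]
grip_width: 0.562
time: 33.0
position: [0.5524, 0.3304, 0.1749]
tool_rot: [-3.135, -0.2, -0.0]
ft_force: [0.7, 0.2, 0.4]
grip_width: 0.561
t 33.0 pos [552.4 330.4 174.9] jaw yaw -82.69 zax [ 0.  0. -1.] F [0.7 0.2 0.4] w 48.8 q [-1.17  0.42  0.77  1.58 -0.31  1.26 -1.8 ]
shift cm (tool axes now) [-1.45 58.43 -1.53] az -0.29
shift cm after turn [-1.74 58.42 -1.53]
```

```bash
python3 -m jog '[[[-0.15,4.87,-0.5,0,0,0,4.9],[-0.15,4.87,-0.5,0,0,0,4.9],[-0.15,4.87,-0.5,0,0,0,4.9],[-0.15,4.87,0,0,0,0,4.9],[-0.15,4.87,0,0,0,0,4.9],[-0.15,4.87,0,0,0,0,4.9],[-0.15,4.87,0,0,0,0,5.3],[-0.15,4.87,0,0,0,0,5.3],[-0.15,4.87,0,0,0,0,5.3],[-0.15,4.87,0,0,0,0,5.3],[-0.15,4.87,0,0,0,0,5.3],[-0.15,4.85,0,0,0,-0.3,5.3]]]'
python3 -m jog '[[[0,0,2,0,0,0,5.3],[0,0,2,0,0,0,5.3],[0,0,0,0,0,0,5.3],[0,0,0,0,0,0,5.3]]]'
python3 - <<'E'
from h import *
go((612.4,-251,86),97.6-180)
E
```

```text
time: 34.2
position: [0.6124, -0.2527, 0.1899]
tool_rot: [-3.134, -0.219, -0.001]
ft_force: [0.6, 0.7, 0.5]
grip_width: 0.611
time: 34.6
position: [0.6123, -0.2507, 0.1498]
tool_rot: [-3.134, -0.218, 0.0]
ft_force: [0.6, -0.0, -0.2]
grip_width: 0.609
t 34.6 pos [ 612.3 -250.7  149.8] jaw yaw -82.03 zax [-0.  0. -1.] F [ 0.6 -0.  -0.2] w 53.0 q [-0.31  0.53  0.9   1.56 -0.43  1.25 -0.77]
shift cm (tool axes now) [0.   0.03 6.38] az 0.37
shift cm after turn [0.   0.03 6.38]
```

```bash
python3 -m jog '[[[0,0,2.3,0,0,0.3,5.2],[0,0,2,0,0,0,5.2],[0,0,1.3,0,0,0,5.2],[0,0,0.8,0,0,0,5.2],[0,0,0,0,0,0,5.2],[0,0,0,0,0,0,3],[0,0,0,0,0,0,3],[0,0,0,0,0,0,3],[0,0,-3,0,0,0,3],[0,0,-4,0,0,0,3],[0,0,-3.5,0,0,0,3],[0,0,0,0,0,0,3]]]' 30
python3 -m jog '[[[0,0,0,0,0,-8.05,3],[0,0,0,0,0,-8.05,3],[0,0,0,0,0,-8.05,3],[0,0,0,0,0,-8.05,3],[0,0,0,0,0,-8.05,3],[0,0,0,0,0,-8.05,3],[0,0,0,0,0,-8.05,3],[0,0,0,0,0,-8.05,3],[0,0,0,0,0,-8.05,3]]]'
python3 - <<'E'
from h import *
go((540.1,257.2,140),-9.93)
E
```

```text
time: 35.8
position: [0.6147, -0.2532, 0.1968]
tool_rot: [3.131, 0.209, 0.014]
ft_force: [0.1, -0.8, 0.2]
grip_width: 0.451
time: 36.7
position: [0.6119, -0.251, 0.19]
tool_rot: [-2.399, -2.028, 0.0]
ft_force: [-1.1, -0.2, -1.0]
grip_width: 0.452
t 36.7 pos [ 611.9 -251.   190. ] jaw yaw -9.58 zax [-0.001  0.    -1.   ] F [-1.1 -0.2 -1. ] w 39.3 q [-0.15  0.43  0.67  1.51 -0.27  1.29  0.38]
shift cm (tool axes now) [ 48.92 -15.54   5.02] az 0.35
shift cm after turn [ 48.82 -15.83   5.02]
```

```bash
python3 -m jog '[[[4.45,-1.41,0,0,0,0,3],[4.45,-1.41,0,0,0,0,3],[4.45,-1.41,0,0,0,0,3],[4.45,-1.41,0,0,0,0,3],[4.45,-1.41,0,0,0,0,3],[4.45,-1.41,0,0,0,0,3],[4.45,-1.41,0,0,0,0,3],[4.45,-1.41,0,0,0,0,3],[4.45,-1.41,1,0,0,0,3],[4.45,-1.41,2,0,0,0,3],[4.4,-1.41,2,0,0,0.3,3],[0,0,0,0,0,0,3]]]'
python3 -m jog '[[[0,0,2.5,0,0,0,3],[0,0,2.5,0,0,0,3],[0,0,0,0,0,0,3],[0,0,0,0,0,0,3]]]'
python3 - <<'E'
from h import *
I=img("top")
go((540.1,257.2,35),-9.93)
E
```

```text
time: 37.9
position: [0.5385, 0.2648, 0.1371]
tool_rot: [-2.394, -2.026, 0.007]
ft_force: [-0.4, 0.7, -0.6]
grip_width: 0.454
time: 38.3
position: [0.5435, 0.2557, 0.0909]
tool_rot: [2.411, 2.014, -0.002]
ft_force: [-0.5, 0.5, -1.1]
grip_width: 0.452
t 38.4 pos [544.3 256.2  91.9] jaw yaw -10.23 zax [ 0.001  0.    -1.   ] F [-0.1  0.4  0. ] w 39.7 q [-0.84  0.35  0.42  1.76 -0.16  1.06 -0.53]
shift cm (tool axes now) [ 0.02 -0.43  5.69] az -0.3
shift cm after turn [ 0.03 -0.43  5.69]
```

```bash
python3 -m jog '[[[0,-0.4,2,0,0,-0.3,3],[0,0,1.5,0,0,0,3],[0,0,1,0,0,0,3],[0,0,0.7,0,0,0,3],[0,0,0.45,0,0,0,3],[0,0,0,0,0,0,3],[0,0,0,0,0,0,4.9],[0,0,0,0,0,0,4.9],[0,0,0,0,0,0,4.9],[0,0,-3,0,0,0,4.9],[0,0,-5,0,0,0,4.9],[0,0,-5,0,0,0,4.9]]]'
python3 -m jog '[[[0,0,-1,0,0,8.05,4.9],[0,0,0,0,0,8.05,4.9],[0,0,0,0,0,8.05,4.9],[0,0,0,0,0,8.05,4.9],[0,0,0,0,0,8.05,4.9],[0,0,0,0,0,8.05,4.9],[0,0,0,0,0,8.05,4.9],[0,0,0,0,0,8.05,4.9],[0,0,0,0,0,8.05,4.9]]]'
python3 - <<'E'
from h import *
go((622.2,-320.2,190),97.6-180)
E
```

```text
time: 39.55
position: [0.5391, 0.2566, 0.1652]
tool_rot: [2.405, 2.021, -0.003]
ft_force: [0.8, 0.6, -0.2]
grip_width: 0.563
time: 40.45
position: [0.5398, 0.257, 0.1746]
tool_rot: [-3.135, -0.2, -0.0]
ft_force: [0.6, -0.0, 0.5]
grip_width: 0.565
t 40.5 pos [539.8 257.  174.6] jaw yaw -82.68 zax [ 0.  0. -1.] F [ 0.6 -0.   0.5] w 49.1 q [-1.    0.28  0.61  1.7  -0.17  1.21 -1.79]
shift cm (tool axes now) [ 0.83 58.3  -1.55] az -0.28
shift cm after turn [ 0.54 58.31 -1.55]
```

```bash
python3 -m jog '[[[0.05,4.86,-0.5,0,0,0,4.9],[0.05,4.86,-0.5,0,0,0,4.9],[0.05,4.86,-0.5,0,0,0,4.9],[0.05,4.86,0,0,0,0,4.9],[0.05,4.86,0,0,0,0,4.9],[0.05,4.86,0,0,0,0,4.9],[0.05,4.86,0,0,0,0,5.3],[0.05,4.86,0,0,0,0,5.3],[0.05,4.86,0,0,0,0,5.3],[0.05,4.86,0,0,0,0,5.3],[0.05,4.86,0,0,0,0,5.3],[0,4.84,0,0,0,-0.3,5.3]]]'
python3 -m jog '[[[0,0,2,0,0,0,5.2],[0,0,2,0,0,0,5.2],[0,0,0,0,0,0,5.2],[0,0,0,0,0,0,5.2]]]'
python3 - <<'E'
from h import *
go((622.2,-320.2,86),97.6-180)
E
```

```text
time: 41.65
position: [0.6232, -0.3217, 0.1893]
tool_rot: [-3.134, -0.219, -0.0]
ft_force: [0.7, -0.1, 0.2]
grip_width: 0.61
time: 42.05
position: [0.6229, -0.3197, 0.1495]
tool_rot: [-3.134, -0.219, 0.001]
ft_force: [0.2, -0.4, 1.3]
grip_width: 0.599
t 42.0 pos [ 622.9 -319.7  149.5] jaw yaw -82.02 zax [-0.001  0.    -1.   ] F [ 0.2 -0.4  1.3] w 52.2 q [-0.1   0.58  0.78  1.45 -0.42  1.28 -0.71]
shift cm (tool axes now) [-0.07  0.05  6.35] az 0.38
shift cm after turn [-0.07  0.05  6.35]
```

```bash
python3 -m jog '[[[0,0,2.3,0,0,0.3,5.1],[0,0,2,0,0,0,5.1],[0,0,1.3,0,0,0,5.1],[0,0,0.8,0,0,0,5.1],[0,0,0,0,0,0,5.1],[0,0,0,0,0,0,3],[0,0,0,0,0,0,3],[0,0,0,0,0,0,3],[0,0,-3,0,0,0,3],[0,0,-4,0,0,0,3],[0,0,-3.5,0,0,0,3],[0,0,0,0,0,0,3]]]' 30
python3 -m jog '[[[0,0,0,0,0,-8.05,3],[0,0,0,0,0,-8.05,3],[0,0,0,0,0,-8.05,3],[0,0,0,0,0,-8.05,3],[0,0,0,0,0,-8.05,3],[0,0,0,0,0,-8.05,3],[0,0,0,0,0,-8.05,3],[0,0,0,0,0,-8.05,3],[0,0,0,0,0,-8.05,3]]]'
python3 - <<'E'
from h import *
go((527.5,185.3,140),-9.93)
E
```

```text
time: 43.25
position: [0.6251, -0.3224, 0.1973]
tool_rot: [3.129, 0.209, 0.014]
ft_force: [0.0, -0.8, -0.1]
grip_width: 0.455
time: 44.15
position: [0.6224, -0.32, 0.1899]
tool_rot: [-2.399, -2.027, 0.0]
ft_force: [0.4, 0.6, -0.3]
grip_width: 0.457
t 44.1 pos [ 622.4 -320.   189.9] jaw yaw -9.59 zax [-0.001  0.    -1.   ] F [ 0.4  0.6 -0.3] w 39.8 q [ 0.05  0.49  0.56  1.4  -0.26  1.32  0.44]
shift cm (tool axes now) [ 48.24 -17.77   5.02] az 0.34
shift cm after turn [ 48.14 -18.06   5.02]
```

```bash
python3 -m jog '[[[4.38,-1.61,0,0,0,0,3],[4.38,-1.61,0,0,0,0,3],[4.38,-1.61,0,0,0,0,3],[4.38,-1.61,0,0,0,0,3],[4.38,-1.61,0,0,0,0,3],[4.38,-1.61,0,0,0,0,3],[4.38,-1.61,0,0,0,0,3],[4.38,-1.61,0,0,0,0,3],[4.38,-1.61,1,0,0,0,3],[4.38,-1.61,2,0,0,0,3],[4.38,-1.61,2,0,0,0.3,3],[0,0,0,0,0,0,3]]]'
python3 -m jog '[[[0,0,2.5,0,0,0,3],[0,0,2.5,0,0,0,3],[0,0,0,0,0,0,3],[0,0,0,0,0,0,3]]]'
python3 - <<'E'
from h import *
go((527.4,184.5,35),-9.93)
E
```

```text
time: 45.35
position: [0.5267, 0.1917, 0.1377]
tool_rot: [-2.394, -2.025, 0.006]
ft_force: [-0.5, -0.6, -0.3]
grip_width: 0.453
time: 45.75
position: [0.5312, 0.1831, 0.0911]
tool_rot: [-2.411, -2.014, 0.002]
ft_force: [1.0, 0.2, -0.6]
grip_width: 0.451
t 45.8 pos [531.2 183.1  91.1] jaw yaw -10.23 zax [-0.001 -0.001 -1.   ] F [ 1.   0.2 -0.6] w 39.3 q [-0.65  0.27  0.31  1.86 -0.09  1.03 -0.48]
shift cm (tool axes now) [ 0.07 -0.4   5.61] az -0.3
shift cm after turn [ 0.07 -0.4   5.61]
```

Then release, rise, and move out of the way to look at the board.

```bash
python3 -m jog '[[[0,-0.4,2,0,0,-0.3,3],[0,0,1.5,0,0,0,3],[0,0,1,0,0,0,3],[0,0,0.7,0,0,0,3],[0,0,0.4,0,0,0,3],[0,0,0,0,0,0,3],[0,0,0,0,0,0,4.9],[0,0,0,0,0,0,4.9],[0,0,0,0,0,0,4.9],[0,0,-3,0,0,0,4.9],[0,0,-5,0,0,0,4.9],[0,0,-5,0,0,0,4.9]]]'
python3 -m jog '[[[-4.8,0,-1,0,0,0,4],[-4.8,0,-1,0,0,0,4],[-4.8,0,-1,0,0,0,4],[-4.8,0,0,0,0,0,4],[-4.8,0,0,0,0,0,4],[0,0,0,0,0,0,4]]]'
python3 - <<'E'
from h import *
I=img("top");save(I,"t8.png",(180,400,60,340),2.8)
print("pusher",rects(I,.016,(18,60,150),(32,200,255),roi=(300,420,50,280)))
a=np.radians(-9.93);x=np.array([np.cos(a),np.sin(a)]);y=np.array([-x[1],x[0]])
for r in rects(I,.022,(0,0,215),(179,22,255),amin=200,roi=(220,340,80,270)):
    q=np.array(r[:2])-[533.2,258.4];print(np.round(r,1),"local",np.round([q@x,q@y],1))
tool()
E
```

```text
time: 46.95
position: [0.5268, 0.1839, 0.166]
tool_rot: [-2.405, -2.021, 0.003]
ft_force: [1.0, 0.6, -0.2]
grip_width: 0.563
time: 47.55
position: [0.4849, -0.0599, 0.1958]
tool_rot: [2.415, 2.006, -0.0]
ft_force: [0.5, -0.1, -0.3]
grip_width: 0.461
pusher [(401.46734619140625, 273.43585205078125, 238.37228393554688, 24.250022888183594, 75.7685317993164)]
[528.3 182.5  68.3  39.1  80.2] local [  8.3 -75.6]
[540.7 255.7  68.3  39.1  80. ] local [ 7.8 -1.4]
[553.1 328.7  68.3  39.1  80.2] local [ 7.5 72.7]
t 47.6 pos [485.7 -55.8 195.6] jaw yaw -10.32 zax [ 0.001  0.    -1.   ] F [-0.3  0.2 -0.4] w 40.5 q [-0.44 -0.01  0.51  1.92  0.    1.22 -0.12]
```

View pics/t8.png

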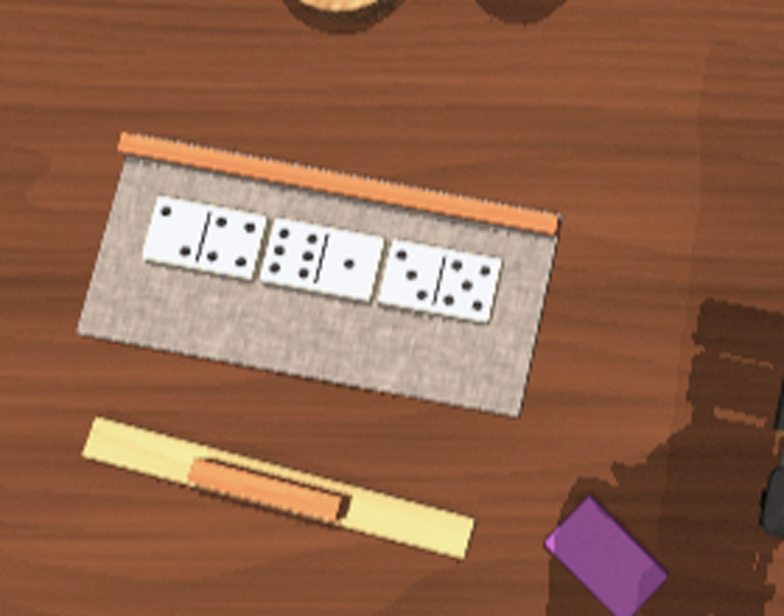

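The three dominoes lie pips up in a straight row, about 21 mm off the rail. The pusher is undisturbed. I lower the tray next and do the pusher last, in case it gets knocked.

```bash
python3 -m jog '[[[0,0,-3,0,0,-8.5,2.6],[0,0,-3,0,0,-8.5,2.6],[0,0,-1,0,0,-0.9,2.6],[0,0,0,0,0,0,2.6]]]'
python3 - <<'E'
from h import *
go((537.3,-260.3,270),7.6)
E
```

```text
time: 48.0
position: [0.4873, -0.051, 0.2665]
tool_rot: [2.06, 2.369, 0.004]
ft_force: [0.5, 1.5, -0.6]
grip_width: 0.31
t 48.0 pos [487.3 -51.  266.5] jaw yaw 7.97 zax [ 0.003  0.001 -1.   ] F [ 0.5  1.5 -0.6] w 27.0 q [-0.46 -0.05  0.49  1.82  0.03  1.37  0.17]
shift cm (tool axes now) [-21.42   2.05  -0.35] az 0.37
shift cm after turn [-21.41   2.19  -0.35]
```

```bash
python3 -m jog '[[[-4.28,0.44,0,0,0,0,2.6],[-4.28,0.44,0,0,0,0,2.6],[-4.28,0.44,0,0,0,0,2.6],[-4.28,0.44,0,0,0,0,2.6],[-4.28,0.44,0,0,0,0.3,2.6],[0,0,0,0,0,0,2.6],[0,0,0,0,0,0,2.6]]]'
python3 - <<'E'
from h import *
go((537.3,-260.3,197.7),7.6)
E
```

```text
time: 48.7
position: [0.537, -0.2612, 0.2629]
tool_rot: [-2.07, -2.359, 0.003]
ft_force: [-0.2, 1.0, 0.2]
grip_width: 0.299
t 48.7 pos [ 537.  -261.2  262.9] jaw yaw 7.48 zax [-0.004  0.    -1.   ] F [-0.2  1.   0.2] w 26.0 q [-0.19  0.24  0.71  1.58 -0.15  1.39  0.67]
shift cm (tool axes now) [0.08 0.06 6.52] az -0.12
shift cm after turn [0.08 0.06 6.52]
```

```bash
python3 -m jog '[[[0,0,3,0,0,0,2.6],[0,0,2.5,0,0,0,2.6],[0,0,1,0,0,0,2.6],[0,0,0,0,0,0,0.6],[0,0,0,0,0,0,0.6],[0,0,0,0,0,0,0.6],[0,0,0,0,0,0,0.6]]]' 25
python3 arc.py
python3 -m jog '[[[0,-1.23,0.26,0,0,0,0.6],[0,-1.2,0.37,0,0,0,0.6],[0,-1.16,0.49,0,0,0,0.6],[0,-1.11,0.59,0,0,0,0.6],[0,-1.05,0.69,0,0,0,0.6],[0,-0.98,0.79,0,0,0,0.6],[0,-0.9,0.88,0,0,0,0.6],[0,-0.82,0.96,0,0,0,0.6],[0,0,0,0,0,0,0.6]]]'
python3 arc.py
```

```text
time: 49.4
position: [0.5381, -0.2607, 0.2014]
tool_rot: [2.067, 2.365, 0.002]
ft_force: [-1.5, 2.2, 2.1]
grip_width: 0.125
t 49.4 pos [ 538.1 -260.7  201.4] jaw yaw 7.71 zax [ 0.001  0.001 -1.   ] F [-1.5  2.2  2.1] w 10.8 q [-0.18  0.27  0.7   1.67 -0.19  1.27  0.69]
-20.173863693867272 138.37948745129 139.84229447352638 1.426029668896489
time: 50.3
position: [0.4528, -0.2724, 0.148]
tool_rot: [-2.068, -2.364, 0.0]
ft_force: [5.0, 0.3, -5.9]
grip_width: 0.126
t 50.3 pos [ 452.8 -272.4  148. ] jaw yaw 7.64 zax [-0. -0. -1.] F [ 5.   0.3 -5.9] w 11.0 q [-0.18  0.16  0.73  1.9  -0.11  1.13  0.73]
-106.21061267415105 84.98638961357287 136.02713208830266 0.6748436948212062
```

```bash
python3 -m jog '[[[0,-0.72,1.03,0,0,0,0.6],[0,-0.62,1.09,0,0,0,0.6],[0,-0.52,1.15,0,0,0,0.6],[0,-0.41,1.19,0,0,0,0.6],[0,-0.29,1.22,0,0,0,0.6],[0,-0.18,1.25,0,0,0,0.6],[0,-0.06,1.26,0,0,0,0.6],[0,0,0.1,0,0,0,0.6],[0,0,0,0,0,0,0.6]]]'
python3 arc.py
```

```text
time: 51.2
position: [0.4259, -0.2759, 0.0654]
tool_rot: [-2.066, -2.365, 0.002]
ft_force: [6.2, 1.4, -3.1]
grip_width: 0.126
t 51.2 pos [ 425.9 -275.9   65.4] jaw yaw 7.72 zax [-0.001 -0.    -1.   ] F [ 6.2  1.4 -3.1] w 11.0 q [-0.13  0.23  0.72  2.02 -0.18  0.96  0.82]
-133.3854084796398 2.3838601238437462 133.40670891814406 0.017870068339324443
```

```bash
python3 -m jog '[[[0,0,0,0,0,0,2.4],[0,0,0,0,0,0,2.4],[0,0,0,0,0,0,2.4],[0,0,-4,0,0,0,2.4],[0,0,-5,0,0,0,2.4],[0,0,-4,0,0,0,2.4],[0,0,0,0,0,7.3,3.5],[0,0,0,0,0,7.3,3.5],[0,0,0,0,0,7.2,3.5],[0,0,0,0,0,0,3.5]]]'
python3 - <<'E'
from h import *
I=img("top")
print("pusher",rects(I,.016,(18,60,150),(32,200,255),roi=(300,420,50,280)))
go((401.5,273.4,200),-14.2)
E
```

```text
time: 52.2
position: [0.4253, -0.2765, 0.1965]
tool_rot: [-2.478, -1.93, 0.002]
ft_force: [-0.1, -0.2, -0.5]
grip_width: 0.398
pusher [(401.4400939941406, 273.4454650878906, 238.37281799316406, 24.207834243774414, 75.79528045654297)]
t 52.2 pos [ 425.4 -276.4  196.4] jaw yaw -14.0 zax [-0.001  0.    -1.   ] F [-0.5  0.7 -0.4] w 34.8 q [-0.21  0.04  0.76  1.89 -0.03  1.23  0.31]
shift cm (tool axes now) [ 52.77 -15.61  -0.35] az 0.2
shift cm after turn [ 52.71 -15.8   -0.35]
```

```bash
python3 -m jog '[[[4.65,-0.39,0,0,0,0,3.5],[4.65,-0.39,0,0,0,0,3.5],[4.65,-0.39,0,0,0,0,3.5],[4.65,-0.39,0,0,0,0,3.5],[4.65,-0.39,0,0,0,0,3.5],[4.65,-0.39,0,0,0,0.2,3.5],[4.14,-2.21,0,0,0,0,3.5],[4.14,-2.21,0,0,0,0,3.5],[4.14,-2.21,0,0,0,0,3.5],[4.14,-2.21,0,0,0,0,3.5],[4.14,-2.21,0,0,0,0,3.5],[4.14,-2.21,0,0,0,0,3.5]]]'
python3 -m jog '[[[0,0,3,0,0,0,3.5],[0,0,3,0,0,0,3.5],[0,0,0,0,0,0,3.5],[0,0,0,0,0,0,3.5]]]'
python3 - <<'E'
from h import *
I=img("wrist");save(I,"w9.png")
print("pusher",rects(I,.016,(18,60,150),(32,200,255),amin=100))
go((401.5,273.4,42),-14.2)
E
```

```text
time: 53.45
position: [0.4038, 0.2748, 0.1967]
tool_rot: [2.478, 1.931, -0.001]
ft_force: [-0.1, -1.0, 0.3]
grip_width: 0.404
time: 53.85
position: [0.4044, 0.273, 0.1369]
tool_rot: [2.48, 1.928, -0.002]
ft_force: [0.2, -0.6, 1.9]
grip_width: 0.4
pusher [(372.6387023925781, 165.1764678955078, 22.95695686340332, 11.341408729553223, -14.244438171386719), (456.461669921875, 157.73265075683594, 42.23515701293945, 4.141087532043457, 78.19338989257812), (389.87628173828125, 235.62826538085938, 70.65753936767578, 24.35755157470703, 75.14566802978516), (416.2380065917969, 303.4981689453125, 36.708702087402344, 5.967446804046631, 76.2098617553711), (421.7977600097656, 360.6642150878906, 63.71485137939453, 24.750049591064453, 75.6698989868164)]
t 53.9 pos [405.2 273.5 137.9] jaw yaw -14.3 zax [ 0.001  0.    -1.   ] F [0.1 0.  1. ] w 35.2 q [-0.78  0.06  0.13  1.98 -0.01  1.1  -0.89]
shift cm (tool axes now) [-0.11 -0.36  9.59] az -0.1
shift cm after turn [-0.11 -0.36  9.59]
```

View pics/w9.png

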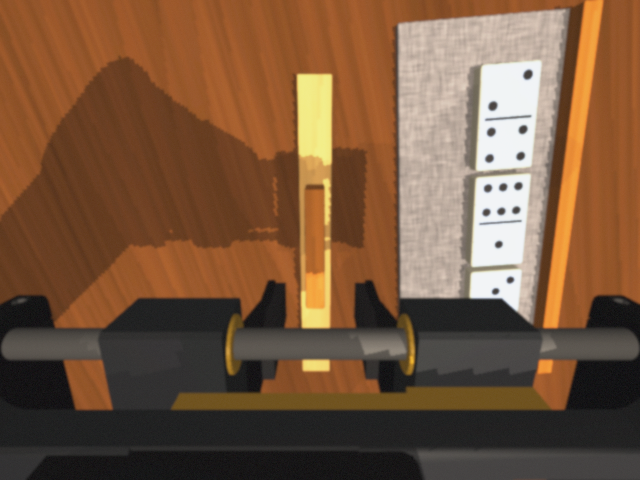

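The pusher's rib (315,245) is centred between the jaws. I grip its upper part and lift.

```bash
python3 -m jog '[[[-0.1,-0.36,3,0,0,0,3.5],[0,0,3,0,0,0,3.5],[0,0,2,0,0,0,3.5],[0,0,1.5,0,0,0,3.5],[0,0,0,0,0,0,3.5],[0,0,0,0,0,0,0.8],[0,0,0,0,0,0,0.8],[0,0,0,0,0,0,0.8],[0,0,0,0,0,0,0.8],[0,0,-2,0,0,0,0.8],[0,0,-2,0,0,0,0.8],[0,0,0,0,0,0,0.8]]]' 40
python3 - <<'E'
from h import *
a=np.radians(-9.93);x=np.array([np.cos(a),np.sin(a)]);y=np.array([-x[1],x[0]])
t=np.array([533.2,258.4])-35*x;print(t)
go((*t,82),-9.93)
E
```

```text
time: 55.1
position: [0.4025, 0.2749, 0.0845]
tool_rot: [-2.481, -1.927, -0.009]
ft_force: [-0.2, -0.5, -1.0]
grip_width: 0.158
[498.72432908 264.43557076]
t 55.1 pos [402.5 274.9  84.5] jaw yaw -14.3 zax [ 0.004  0.004 -1.   ] F [-0.2 -0.5 -1. ] w 13.7 q [-0.78  0.12  0.13  2.04 -0.02  0.98 -0.89]
shift cm (tool axes now) [1.36 9.59 0.29] az -4.37
shift cm after turn [0.62 9.66 0.29]
```

```bash
python3 -m jog '[[[0,0,0,0,0,-4.3,0.8],[0.2,3,0,0,0,0,0.8],[0.2,3,0,0,0,0,0.8],[0.2,2.5,0,0,0,0,0.8],[0,1,0,0,0,0,0.8],[0,0,0,0,0,0,0.8],[0,0,0,0,0,0,0.8]]]'
python3 - <<'E'
from h import *
I=img("wrist")
I2=img("scene");save(I2,"s10.png",(230,370,340,540),4)
go((498.7,264.4,51),-9.93)
E
```

```text
time: 55.8
position: [0.4938, 0.2631, 0.0811]
tool_rot: [-2.406, -2.019, 0.003]
ft_force: [-0.9, 0.2, -1.8]
grip_width: 0.158
t 55.9 pos [493.7 263.5  81.5] jaw yaw -9.92 zax [-0.002 -0.    -1.   ] F [ 0.   0.1 -2.3] w 13.8 q [-0.69  0.27  0.17  1.87 -0.06  1.01 -0.67]
shift cm (tool axes now) [0.17 0.48 3.05] az 0.01
shift cm after turn [0.17 0.48 3.05]
```

View pics/s10.png

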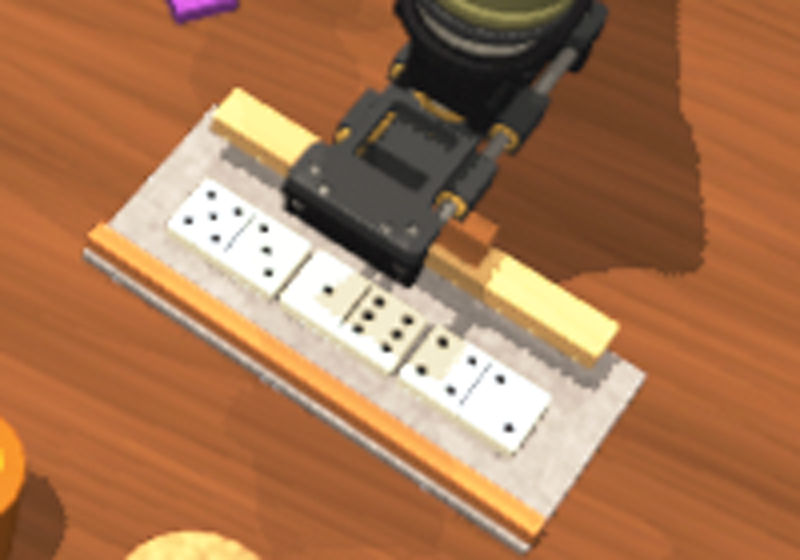

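```bash
python3 -m jog '[[[0.1,0,1.5,0,0,0,0.8],[0,0,1,0,0,0,0.8],[0,0,0.4,0,0,0,0.8],[0,0,0.1,0,0,0,0.8],[0,0,0,0,0,0,0.8],[0,0,0,0,0,0,0.8]]]'
python3 - <<'E'
from h import *
go((531.2,258.7,50.3),-9.93)
E
```

```text
time: 56.5
position: [0.4957, 0.264, 0.0519]
tool_rot: [2.407, 2.019, 0.0]
ft_force: [0.0, 0.0, -1.1]
grip_width: 0.156
t 56.5 pos [495.7 264.   51.9] jaw yaw -10.01 zax [ 0.  0. -1.] F [ 0.   0.  -1.1] w 13.6 q [-0.69  0.31  0.17  1.88 -0.06  0.95 -0.66]
shift cm (tool axes now) [0.1  3.59 0.16] az -0.08
shift cm after turn [0.09 3.59 0.16]
```

```bash
python3 -m jog '[[[0,0,0.12,0,0,0,0.8],[0,0.4,0,0,0,0,0.8],[0,0.4,0,0,0,0,0.8],[0,0.3,0,0,0,0,0.8],[0,0.3,0,0,0,0,0.8],[0,0.3,0,0,0,0,0.8],[0,0.3,0,0,0,0,0.8],[0,0.3,0,0,0,0,0.8],[0,0.3,0,0,0,0,0.8],[0,0.3,0,0,0,0,0.8],[0,0.3,0,0,0,0,0.8],[0,0,0,0,0,0,0.8]]]'
python3 - <<'E'
from h import *
go((531.2,258.7,50.3),-9.93)
E
```

```text
time: 57.7
position: [0.5266, 0.2592, 0.051]
tool_rot: [-2.405, -2.019, 0.001]
ft_force: [-3.8, 1.2, 5.2]
grip_width: 0.156
t 57.7 pos [526.6 259.2  51. ] jaw yaw -9.98 zax [-0.001  0.001 -1.   ] F [-3.8  1.2  5.2] w 13.6 q [-0.65  0.36  0.18  1.82 -0.08  0.97 -0.62]
shift cm (tool axes now) [0.03 0.47 0.07] az -0.05
shift cm after turn [0.03 0.47 0.07]
```

```bash
python3 -m jog '[[[0,0.2,0,0,0,0,0.8],[0,0.15,0,0,0,0,0.8],[0,0.1,0,0,0,0,0.8],[0,0,0,0,0,0,0.8],[0,0,0,0,0,0,0.8]]]'
python3 - <<'E'
from h import *
go((531.2,258.7,50.3),-9.93)
E
```

```text
time: 58.2
position: [0.5305, 0.2585, 0.0511]
tool_rot: [-2.405, -2.019, 0.001]
ft_force: [-5.1, 2.0, 6.0]
grip_width: 0.16
t 58.2 pos [530.5 258.5  51.1] jaw yaw -9.96 zax [-0.002  0.001 -1.   ] F [-5.1  2.   6. ] w 13.9 q [-0.65  0.36  0.18  1.81 -0.08  0.97 -0.61]
shift cm (tool axes now) [0.03 0.07 0.08] az -0.03
shift cm after turn [0.03 0.07 0.08]
```

```bash
python3 -m jog '[[[0,0.1,0,0,0,0,0.8],[0,0.1,0,0,0,0,0.8],[0,0,0,0,0,0,0.8],[0,0,0,0,0,0,0.8]]]'
python3 -m jog '[[[0,0.1,0,0,0,0,0.8],[0,0.1,0,0,0,0,0.8],[0,0,0,0,0,0,0.8],[0,0,0,0,0,0,0.8]]]'
```

```text
time: 58.6
position: [0.5311, 0.2585, 0.0511]
tool_rot: [-2.403, -2.018, 0.005]
ft_force: [-9.1, 0.8, 8.4]
grip_width: 0.16
time: 59.0
position: [0.5312, 0.2585, 0.0511]
tool_rot: [-2.401, -2.017, 0.009]
ft_force: [-14.0, 0.4, 12.7]
grip_width: 0.162
```

Force rises while the position has stopped, so the row is flush with the rail. I unload, release and retreat.

```bash
python3 -m jog '[[[0,-0.15,0,0,0,0,0.8],[0,-0.1,-0.05,0,0,0,0.8],[0,0,0,0,0,0,0.8]]]'
python3 -m jog '[[[0,0,0,0,0,0,3],[0,0,0,0,0,0,3],[0,0,0,0,0,0,3],[0,0,-2,0,0,0,3],[0,0,-4,0,0,0,3],[0,0,-4,0,0,0,3],[-4.5,0,-2,0,0,0,3],[-4.5,0,-2,0,0,0,3],[-4.5,0,0,0,0,0,3],[-4.5,0,0,0,0,0,3],[-4.5,0,0,0,0,0,3],[0,0,0,0,0,0,3]]]'
cat > fin.py <<'E'
from h import *
I=img("top");save(I,"t11.png",(180,400,60,600),1.45)
a=np.radians(-9.93);x=np.array([np.cos(a),np.sin(a)]);y=np.array([-x[1],x[0]])
for n,z,lo,hi in(("dom",.022,(0,0,200),(179,25,255)),("push",.024,(18,50,150),(32,200,255))):
  for r in rects(I,z,lo,hi,amin=100,roi=(220,340,80,270)):
    q=np.array(r[:2])-[533.2,258.4];print(n,np.round(r,1),"local",np.round([q@x,q@y],1))
tool()
E
python3 fin.py
```

```text
time: 59.3
position: [0.531, 0.2585, 0.0511]
tool_rot: [-2.404, -2.019, 0.003]
ft_force: [-7.0, 1.9, 5.5]
grip_width: 0.159
time: 60.5
position: [0.4935, 0.0276, 0.1917]
tool_rot: [2.416, 2.004, -0.001]
ft_force: [0.2, -0.4, -0.1]
grip_width: 0.342
dom [552.7 196.5  38.8  32.9 -10.4] local [ 29.9 -57.6]
dom [562.6 252.1  68.3  38.6  80.1] local [30.  -1.1]
dom [575.3 325.2  68.5  38.6  80.1] local [30. 73.]
push [520.7 200.1  40.6  23.9  79.5] local [ -2.3 -59.6]
push [496.  153.3 127.8  44.1   4.8] local [ -18.5 -109.9]
push [540.7 313.2 126.4  24.3  80.5] local [-2.  55.2]
push [588.1 108.6  77.   30.1   2.4] local [  79.9 -138.1]
t 60.5 pos [494.   31.6 191.7] jaw yaw -10.44 zax [ 0.002 -0.    -1.   ] F [ 0.5  0.8 -0.5] w 30.2 q [-0.46  0.02  0.34  1.91 -0.01  1.21 -0.29]
```

View pics/t11.png

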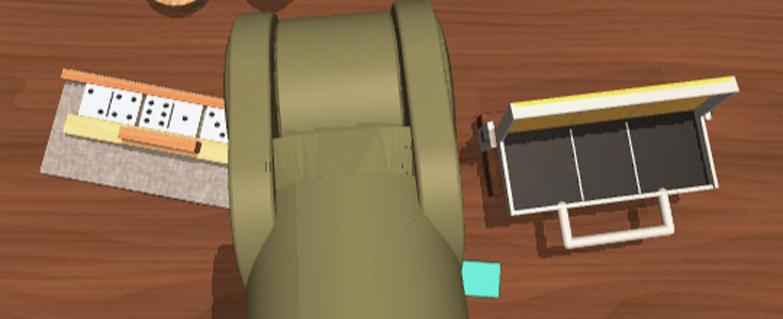

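The tray is back down and empty, with its bar at about (615,240). The arm hides the row's right end, so I move aside for one more numeric check.

```bash
python3 -m jog '[[[-4.5,0,0,0,0,0,3],[-4.5,0,0,0,0,0,3],[-4.5,0,0,0,0,0,3],[0,0,0,0,0,0,3],[0,0,0,0,0,0,3]]]'; python3 fin.py
```

```text
time: 61.05
position: [0.4708, -0.0974, 0.1914]
tool_rot: [2.408, 2.017, 0.001]
ft_force: [0.5, -0.0, -0.5]
grip_width: 0.343
dom [549.4 179.1  68.6  39.6  80.2] local [ 29.7 -75.3]
dom [562.6 252.2  68.4  38.8  80. ] local [30. -1.]
dom [575.2 325.2  68.7  39.1  80.1] local [29.9 73. ]
push [531.1 258.1 238.7  24.6  80.1] local [-2.  -0.7]
t 61.1 pos [471.  -96.1 191.3] jaw yaw -9.97 zax [ 0.001  0.    -1.   ] F [-0.4  1.  -0.3] w 29.9 q [-0.33 -0.02  0.47  1.94  0.01  1.21 -0.03]
```

All within tolerance, so I hand in.

```bash
python3 -c "from bench import close_job; print(close_job())"
```

```text
the job is handed in; nothing more can be done
None
```

The job is handed in at about 61 s of robot time. No verdict was given; these are my own last checks.

- **What I did:** I loaded the three red-backed dominoes face down on the black floor, then swung the tray to its stop so they tumbled pips up. I brought it back to about 1.41 rad and moved the dominoes onto the board. I swung the empty tray down, then pushed the row flush with the pusher and left the pusher there.
- **Dominoes:** In the last top picture they sit at board x of 29.7 to 30.0 mm (allowed 25 to 34). Their long sides are within 0.2° of the rail.
- **Pusher:** It lies at board x −2.0 mm and y −0.7 mm (allowed −7 to 3 and ±30), parallel to the rail.
- **Tray:** It is empty and back down. The bar height at release gave about 0.02 rad (allowed below 0.12), and the last picture I viewed looks the same as the start.
- **Bystanders:** I did not measure the candle, remote or coasters again at the end. No move came near them.
- **Failures:** No check failed or disagreed, and I saw no grip slip and no knock to the pusher.

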